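Right the fallen lotion bottles and restock the treatment carousel

TASK

Some lotion bottles in the steel tray on the clinic counter have fallen over: stand every fallen one upright on the tray floor, in one row with the bottle still standing, down the middle of the tray's length. Turn the carousel by its top grip, anticlockwise seen from above, until its empty bay clicks home at the fixed index tab that faces the robot, and then move the squat round jar from the counter to stand on the round pad of that bay. Leave the spine model and the pump bottle alone.

Things in the scene. Friction and masses are not known exactly. Their poses are not given: they have to be found in the camera images.
- tray: low fixed steel tray, 340 mm (its x, the long way, leading away from the robot) by 190 mm (its y) and 16 mm high, walls and floor 6 mm thick; origin at the centre of its underside, so the floor is 6 mm above the origin. Its four places lie about 82 mm apart along its x; the bottles start in any of them
- bottle1: square-shouldered white plastic bottle, body 38 x 38 x 88 mm with a grey round cap 26 mm wide, 30 mm high on top (118 mm in all), about 0.15 to 0.2 kg; origin on its axis at half its height (59 mm above the base), its own z runs from base to cap, its x and y are square to the flat sides. Starts lying on a flat side across the tray, cap to either side; may be absent
- bottle2: square-shouldered white plastic bottle, body 38 x 38 x 88 mm with a grey round cap 26 mm wide, 30 mm high on top (118 mm in all), about 0.15 to 0.2 kg; origin on its axis at half its height (59 mm above the base), its own z runs from base to cap, its x and y are square to the flat sides. Starts lying on a flat side across the tray, cap to either side; may be absent
- bottle3: square-shouldered white plastic bottle, body 38 x 38 x 88 mm with a grey round cap 26 mm wide, 30 mm high on top (118 mm in all), about 0.15 to 0.2 kg; origin on its axis at half its height (59 mm above the base), its own z runs from base to cap, its x and y are square to the flat sides. Starts lying on a flat side across the tray, cap to either side; may be absent
- bottle4: square-shouldered white plastic bottle, body 38 x 38 x 88 mm with a grey round cap 26 mm wide, 30 mm high on top (118 mm in all), about 0.15 to 0.2 kg; origin on its axis at half its height (59 mm above the base), its own z runs from base to cap, its x and y are square to the flat sides. It starts standing in the tray's row and belongs there, standing
- jar: squat round jar of amber glass with a black lid, 50 mm in diameter, 46 mm high, about 0.15 kg, standing on the counter between tray and carousel; origin at the centre of its base, z up. It belongs on the carousel's empty bay
- foot: fixed black foot of the carousel on the counter, origin at the centre of its underside, on the turning axis; its own -x points to the index tab, roughly to the robot
- index_tab (a point): top of the fixed black index tab, 28 mm high, at the carousel's edge, 165 mm from the axis: marks the front position
- turntable (a joint): angle (rad) of the six-bay wooden turntable, growing anticlockwise seen from above; 0 when the empty bay is at the index tab. Sprung click stops at -2.094, -1.047, 0, 1.047 (end stops -2.5, 1.3) pull it in when near; passing one takes about 0.2 N m. Starts one or two clicks short. Diameter 290 mm, top 28 mm over the counter; the other bays hold fixed stock up to 75 mm high
- bay (a point): centre of the empty bay's black round pad (80 mm in diameter, flat), 98 mm from the axis, on top of the turntable, 28 mm above the counter; turns with it
- grip (a point): centre of the black bar grip on the carousel's axis, 78 mm above the counter: a bar 52 mm long, 14 mm thick, 32 mm high, on a post. Its long side is this point's x, which turns with the table and points away from the empty bay, its thickness is y
- spine_model: plastic spine model on a white base 110 x 80 mm, 230 mm high, standing on the counter: leave alone
- pump_bottle: clear pump bottle, 68 mm in diameter, 167 mm high: leave alone
Mind the look-alikes: they are no part of the job. What is shaped like the bottle1 but yellow is not meant.

How it is judged:
By the outcome, as a careful person would: the job done as asked, in the order asked, and still so for the second after the job is handed in, with the robot touching nothing.
Of bottle1, bottle2, bottle3 only 2 to 3 are there at a start; the rules pass over those that are not, and their reading is None.
At some moment in a run one of jar may be knocked a few centimetres aside while the robot is not near it.
It also fails if it takes over 210 s, if anything falls off the work surface, if the arm or the gripper's body presses on something with over 40 N, if the wrist force passes 120 N, or if a joint passes its speed limit or range.

ROBOT

A 7-joint arm with a two-finger parallel gripper is mounted at the origin on the work surface. World frame = base frame: x ahead of the robot, y to its left, z up, the work surface at z = 0. Lengths are in m, angles in rad, forces in N, time in s.
With the tool pointing down it reaches from about 0.425 to 0.8 m from the base axis. Payload 8.3 kg.
Tool frame: the origin (TCP) lies midway between the tips of the shut fingers; the grasp point (between the pads) lies 19 mm behind it; z points along the fingers, y is the direction in which the jaws open and shut (so a half turn about z gives the same grasp; the last joint's range is limited). The gripper opens to 85 mm and grips with 20 to 120 N. Pads are 22 mm wide; open, the fingers measure 114 mm over their backs; the gripper's body (76 mm by 85 mm) begins 54 mm behind the grasp point. The pads swing forward as they close: fully open they stand 13 mm farther back than shut.
Start: joints at [-0.063, 0.383, 0.016, 1.37, -0.006, 1.388, -0.046], TCP at [0.625, 0, 0.231] pointing down, gripper open.
Joint ranges: [-2.95, 2.95], [-0.25, 2.06], [-1.52, 1.56], [0.18, 2.33], [-1.44, 4.58], [0.02, 2.06], [-3.01, 3.01]. Speed limits (rad/s): [2.39, 2.39, 3.01, 3.01, 3.14, 3.14, 3.14].

INTERFACE

Orientations are given as a 3x3 rotation matrix whose columns are the frame's x, y, z axes.
In Python, from bench import arm, snapshot, job gives the robot as it stands.
- The arm moves only by the tool send_rows, never from a script. Its argument "series" is a list of rows, each an object with "delta_pos": the shift along the world's x, y, z in m, a list of three; "turn": the turn, a rotation vector about the world's x, y, z in rad, a list of three; "claw": the finger opening in m, from 0 to 0.0854. In form: [{"delta_pos": [tx, ty, tz], "turn": [ax, ay, az], "claw": claw}, ...]. A call has exactly 5 rows; each row shifts and turns the commanded pose from where the row before left it; what a row does not reach is not made up. A row lasts 1/12 s, in which the tool goes at most 41.7 mm and 7.16 degrees, less where a joint would pass 70% of its speed; a pose out of reach is approached as far as the arm can. A call with a gripper value outside its range is refused whole. The fingers move at their own pace and stop on an object; "squeeze" is the grip in N (left out, the last holds). Time passes only in rows, so rows that do not move let the fingers close, or fill a call up. It gives the time, the measured TCP pose, the force and the opening at its end, in the units of the state.
- arm.observe(): the state, without advancing time (a new reading comes with each control period).
- snapshot(name): name is "scene" or "side" or "wrist"; returns a dict with "pixels" (400x640x3 uint8, blue, green, red), "K" (3x3 intrinsics, pixels), "eye" and "attitude" of the camera in the world; the wrist camera has in their place "mount" (4x4, takes a point from camera to tool coordinates, whose origin is the TCP and whose axes are the flange's). Camera axes: x right, y down, z forward; pixel columns grow to the right and rows downward; lengths in m; the calibration is good to about 2 mm. A picture is of the moment at which its call begins: read the wrist's pose just before it. There is no depth.
- job.sign_off(): hands the job in, once; it reports no verdict.
The state is a dict: "clock": time; "qpos": joint angles; "dq": joint speeds; "tau": joint torques, N m; "ee_pos": TCP position; "eef_rot": TCP orientation; "force": force on the tool from outside, world axes, zero at the start; "moment": the same for the moment, N m; "finger_gap": finger opening in m.
Only numpy, scipy, OpenCV 4.12 (cv2) and the standard library are available. Lean on these libraries where they do the work, as an engineer would, in place of code of your own. Each camera call takes 0.05 s, during which the arm holds its last target. There are 200 camera calls.

## Working session

There is one attempt and no reset: what is moved stays moved. The work goes in short steps, Python scripts to look and compute and a tool call to move; the robot and the scene stay as the last step left them, time stands still between calls to the robot, and variables do not carry over. Pictures are saved under pics/ and viewed, about 12 in all and at most 16, crops included, and the job is handed in when it is done.

Besides the shell and the picture viewer there is one more tool, called after "Request:" as a command line: name --argument value ..., lists and objects as JSON in quotes. send_rows: Moves the arm, as the interface text tells. Its arguments: {"type":"object","properties":{"series":{"type":"array","items":{"type":"object","properties":{"delta_pos":{"type":"array","items":{"type":"number"}},"turn":{"type":"array","items":{"type":"number"}},"claw":{"type":"number"}}}},"squeeze":{"type":"number"}},"required":["series"]}

```bash
mkdir -p pics; ls
cat > h.py <<'E'
import numpy as np, cv2
from bench import arm, snapshot, job
def take(n,f):
    s=arm.observe(); d=snapshot(n)
    if 'mount' in d:
        T=np.eye(4);T[:3,:3]=s['eef_rot'];T[:3,3]=s['ee_pos'];M=T@np.array(d['mount']);d['eye']=M[:3,3];d['attitude']=M[:3,:3]
    d={k:np.array(d[k]) for k in('pixels','K','eye','attitude')}
    cv2.imwrite('pics/%s.png'%f,d['pixels']); np.savez('pics/%s.npz'%f,**d); return d
def load(f): return np.load('pics/%s.npz'%f)
def ray(d,u,v,z):
    r=d['attitude']@np.linalg.inv(d['K'])@np.array([u,v,1.]);e=d['eye'];return e+r*(z-e[2])/r[2]
def proj(d,p):
    c=d['K']@(d['attitude'].T@(np.array(p)-d['eye']));return c[:2]/c[2]
E
python3 - <<'E'
from h import *
for n in('scene','side','wrist'):
    d=take(n,n+'0'); print(n,d['eye'],d['attitude'][:,2])
print(arm.observe())
a=cv2.imread('pics/scene0.png')
E
```

```text
pics
scene [ 1.73713428 -0.63146851  1.41100295] [-0.60894797  0.34737582 -0.71310056]
side [0.10227276 1.12514419 0.83875273] [ 0.34238175 -0.76042596 -0.55183974]
wrist [0.62503851 0.08416978 0.37261605] [-0.00113911 -0.32523865 -0.94563128]
{'clock': 0.15, 'qpos': array([-0.06292087,  0.38405321,  0.01636176,  1.37089593, -0.00630741,
        1.38815468, -0.0464626 ]), 'dq': array([-0.00038006, -0.00318906, -0.00071759, -0.00402206, -0.00031705,
       -0.00012282,  0.00133068]), 'tau': array([ 3.13456680e-03, -6.28150821e+01,  8.46451297e-01, -3.72163582e+01,
        1.68576470e-02,  1.09401988e-02, -6.53258235e-05]), 'ee_pos': array([6.24631747e-01, 6.57716455e-05, 2.30510957e-01]), 'eef_rot': array([[-1.33580170e-04,  9.99998921e-01, -1.46286843e-03],
       [ 9.99999991e-01,  1.33583923e-04,  2.46810746e-06],
       [ 2.66352050e-06, -1.46286809e-03, -9.99998930e-01]]), 'force': array([ 0.16238826,  0.43293693, -0.84283967]), 'moment': array([0.02198228, 0.00062773, 0.00326622]), 'finger_gap': 0.08522770424072211}
```

View pics/scene0.png

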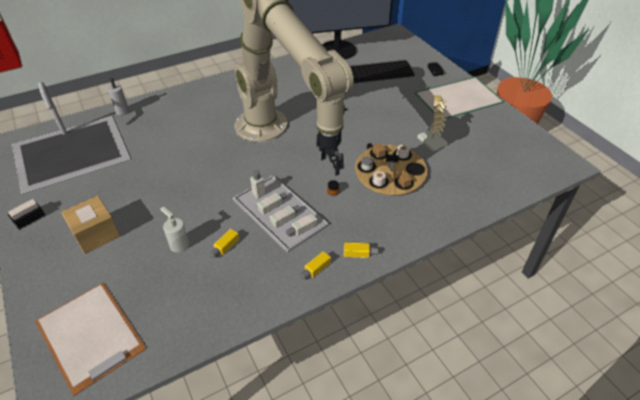

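View pics/side0.png

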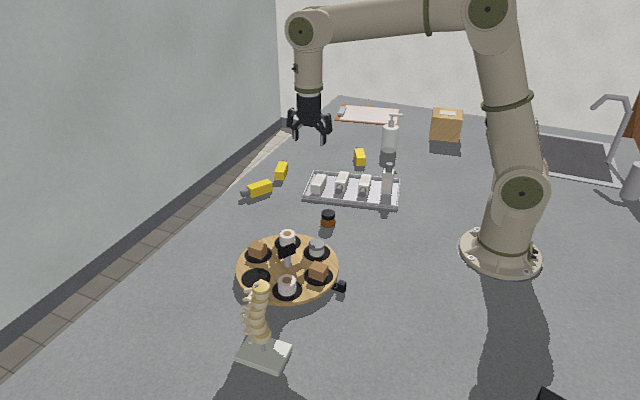

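Scene: the tray is at (280,212) with one bottle standing at (258,184) and three lying. The jar is at (333,188), the carousel at (392,170) and the three yellow look-alikes are outside the tray. The side view shows the empty bay at (257,278) and the tab at (340,287).

Run:
```python
from h import *
a=cv2.imread('pics/scene0.png')[140:260,225:435];b=cv2.imread('pics/side0.png')[155:310,225:410]
a=cv2.resize(a,None,fx=3.6,fy=3.6,interpolation=2)[:,:];b=cv2.resize(b,None,fx=3.8,fy=3.8,interpolation=2)
cv2.imwrite('pics/c1.png',a);cv2.imwrite('pics/c2.png',b);print(a.shape,b.shape)
```

```text
(432, 756, 3) (589, 703, 3)
```

View pics/c1.png

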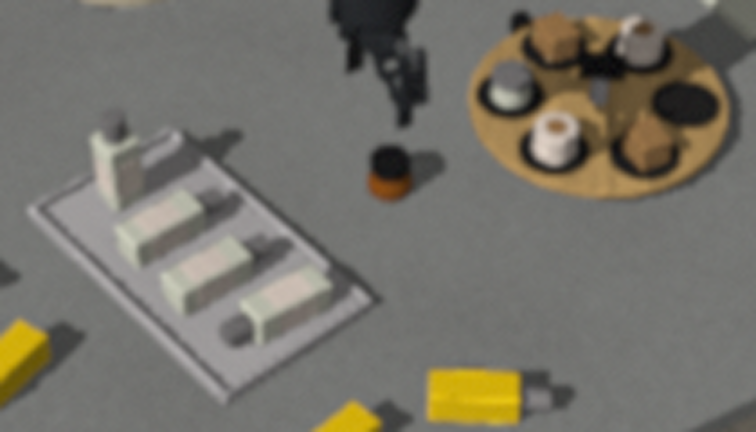

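View pics/c2.png

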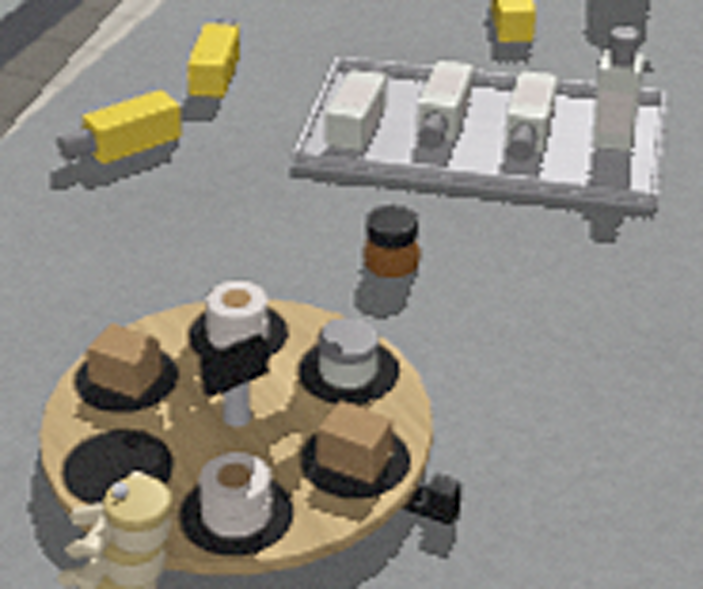

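Run:
```python
from h import *
S=load('scene0');D=load('side0')
a=lambda x,y,z:ray(S,225+x/3.6-.4,140+y/3.6-.4,z).round(4)
b=lambda x,y,z:ray(D,225+x/3.8-.4,155+y/3.8-.4,z).round(4)
print('tray S',a(30,210,.016),a(175,130,.016),a(380,297,.016),a(226,402,.0))
print('tray D',b(335,60,.016),b(664,92,.016),b(655,213,0),b(292,174,0))
print('pad',a(686,103,.028),b(117,466,.028))
print('tab top',a(521,16,.028),b(442,484,.028))
print('jar lid',a(390,158,.046),b(392,220,.046))
print('grip top',a(600,62,.094),b(233,352,.094))
# disc ellipse by wood colour hull
for n,d,box in(('S',S,(345,130,440,200)),('D',D,(225,225,350,310))):
    im=d['pixels'];h=cv2.cvtColor(im,cv2.COLOR_BGR2HSV)
    m=cv2.inRange(h,(8,70,60),(25,255,255));mm=np.zeros_like(m);x0,y0,x1,y1=box;mm[y0:y1,x0:x1]=m[y0:y1,x0:x1]
    c=max(cv2.findContours(mm,0,1)[0],key=cv2.contourArea);hl=cv2.convexHull(c)[:,0]
    P=np.array([ray(d,u,v,.026)[:2] for u,v in hl]);(cx,cy),r=cv2.minEnclosingCircle(P.astype(np.float32));
    A=np.c_[P,np.ones(len(P))];s=np.linalg.lstsq(A,(P**2).sum(1),rcond=None)[0];print(n,cx,cy,r,s[:2]/2,np.sqrt(s[2]+(s[:2]**2).sum()/4))
    m=cv2.inRange(h,(22,150,100),(35,255,255))
print('stand base S',a(118,207,.006),'cap top',a(113,118,.124),b(626,34,.124))
z=.044
print('b top faces S', [[a(*p,z) for p in q] for q in([(116,228),(186,190),(208,206),(136,244)],[(162,270),(234,236),(252,258),(184,290)],[(238,300),(312,262),(332,282),(256,320)])])
print('D', [[b(*p,z) for p in q] for q in([(350,72),(386,72),(360,122),(325,112)],[(437,62),(473,66),(452,118),(418,108)],[(522,72),(556,75),(543,122),(508,116)])])
```

```text
tray S [ 0.3878 -0.2891  0.016 ] [ 0.3501 -0.1031  0.016 ] [ 0.674  -0.0248  0.016 ] [ 0.7075 -0.2152  0.    ]
tray D [ 0.704  -0.2025  0.016 ] [ 0.3784 -0.2759  0.016 ] [ 0.3362 -0.0895  0.    ] [ 0.6635 -0.0143  0.    ]
pad [0.5979 0.4097 0.028 ] [0.5962 0.4148 0.028 ]
tab top [0.3814 0.3291 0.028 ] [0.3782 0.3377 0.028 ]
jar lid [0.5302 0.0679 0.046 ] [0.5246 0.0777 0.046 ]
grip top [0.5533 0.3169 0.094 ] [0.5398 0.3385 0.094 ]
S 0.5428383350372314 0.32725608348846436 0.1554926484823227 [0.54669032 0.32487   ] 0.14836251596585015
D 0.5461742877960205 0.3407827913761139 0.15237608551979065 [0.54108448 0.3389888 ] 0.14721248950967908
stand base S [ 0.4194 -0.2028  0.006 ] cap top [ 0.4104 -0.1922  0.124 ] [ 0.4008 -0.1803  0.124 ]
b top faces S [[array([ 0.4817, -0.2283,  0.044 ]), array([ 0.4667, -0.1421,  0.044 ]), array([ 0.499, -0.132,  0.044]), array([ 0.5122, -0.2195,  0.044 ])], [array([ 0.5576, -0.2112,  0.044 ]), array([ 0.5505, -0.1272,  0.044 ]), array([ 0.5868, -0.1247,  0.044 ]), array([ 0.5927, -0.2032,  0.044 ])], [array([ 0.6306, -0.162 ,  0.044 ]), array([ 0.6211, -0.0741,  0.044 ]), array([ 0.6547, -0.0693,  0.044 ]), array([ 0.6626, -0.1581,  0.044 ])]]
D [[array([ 0.6603, -0.1415,  0.044 ]), array([ 0.628 , -0.1557,  0.044 ]), array([ 0.614 , -0.0597,  0.044 ]), array([ 0.6513, -0.0628,  0.044 ])], [array([ 0.5894, -0.1945,  0.044 ]), array([ 0.5541, -0.2014,  0.044 ]), array([ 0.5381, -0.1011,  0.044 ]), array([ 0.5739, -0.105 ,  0.044 ])], [array([ 0.506 , -0.2097,  0.044 ]), array([ 0.4738, -0.2175,  0.044 ]), array([ 0.458 , -0.1288,  0.044 ]), array([ 0.4913, -0.1257,  0.044 ])]]
```

Request:
send_rows --series '[{"delta_pos":[-0.02,-0.02,0.02],"turn":[0,0,0.05],"claw":0.06},{"delta_pos":[-0.02,-0.02,0.02],"turn":[0,0,0.05],"claw":0.06},{"delta_pos":[-0.02,-0.02,0.02],"turn":[0,0,0.05],"claw":0.06},{"delta_pos":[-0.02,-0.025,0.02],"turn":[0,0,0.05],"claw":0.06},{"delta_pos":[-0.02,-0.025,0],"turn":[0,0,0.03],"claw":0.06}]'

```text
clock: 0.57
ee_pos: [0.5253, -0.1108, 0.3154]
eef_rot: [[-0.231, 0.973, 0.006], [0.973, 0.231, -0.001], [-0.002, 0.006, -1.0]]
force: [0.9, -1.3, 0.8]
finger_gap: 0.0602
```

Run:
```python
from h import *
d=take('wrist','w1'); s=arm.observe();print(s['clock'],s['ee_pos'],s['eef_rot'].round(3),s['finger_gap'],d['eye'],d['K'])
```

```text
0.6167 [ 0.5215253  -0.11805554  0.31436636] [[-0.224  0.975  0.003]
 [ 0.975  0.224 -0.004]
 [-0.004  0.002 -1.   ]] 0.06020137323253545 [ 0.505291   -0.02884312  0.45748843] [[301.75632162   0.         318.01839592]
 [  0.         301.75632162 200.4530247 ]
 [  0.           0.           1.        ]]
```

View pics/w1.png

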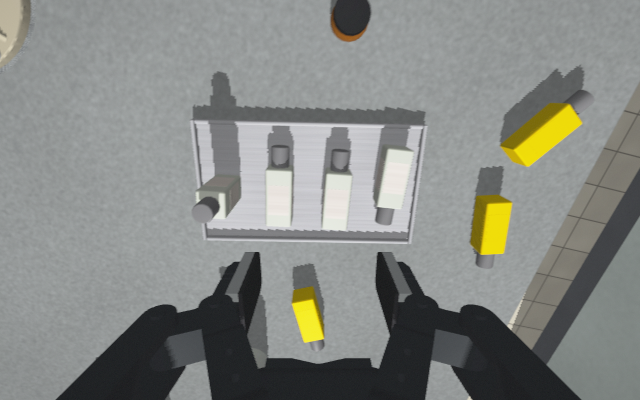

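The wrist view shows four white bottles in the tray: one standing with its cap at (205,208), two lying with caps up at (280,155) and (340,158), and one with its cap down at (385,214). The yellow ones are outside the tray. I'll measure these now that the arm is at rest.

Run:
```python
from h import *
d=take('wrist','w2'); s=arm.observe();print(s['ee_pos'],d['eye'])
im=d['pixels'];h=cv2.cvtColor(im,cv2.COLOR_BGR2HSV)
for p in((278,195),(338,200),(395,175),(310,180),(278,155),(384,213)): print(p,im[p[1],p[0]],h[p[1],p[0]])
# bottle: greenish-white -> b<=g ; tray lilac
m=((im[...,2].astype(int)-im[...,0]>=0)&(im[...,1]>185)).astype(np.uint8)*255
m=cv2.morphologyEx(m,cv2.MORPH_OPEN,np.ones((3,3)));m[245:]=0
for c in cv2.findContours(m,0,1)[0]:
    if cv2.contourArea(c)>300: 
        r=cv2.minAreaRect(c);bx=cv2.boxPoints(r);print(cv2.contourArea(c),np.round(bx).tolist(),[ray(d,*p,.044)[:2].round(4).tolist() for p in bx])
print([ray(d,u,v,.016)[:2].round(4).tolist() for u,v in((192,121),(427,125),(411,242),(205,240))])
cv2.imwrite('pics/m.png',np.vstack([im[90:260,180:440],cv2.cvtColor(m[90:260,180:440],8)]).repeat(2,0)[:,:].repeat(2,1)[:600])
# jar lid
print('jar',ray(d,350,17,.046))
```

```text
[ 0.52268371 -0.11592107  0.31315175] [ 0.50252506 -0.03553816  0.45624293]
(278, 195) [227 232 236] [ 17  10 236]
(338, 200) [226 231 236] [ 15  11 236]
(395, 175) [226 231 236] [ 15  11 236]
(310, 180) [205 200 200] [120   6 205]
(278, 155) [124 122 122] [120   4 124]
(384, 213) [113 111 112] [135   5 113]
1046.5 [[488.0, 244.0], [495.0, 195.0], [519.0, 198.0], [512.0, 247.0]] [[0.8043, -0.186], [0.7821, -0.1099], [0.8177, -0.107], [0.8421, -0.1833]]
1354.0 [[327.0, 224.0], [332.0, 168.0], [358.0, 170.0], [353.0, 226.0]] [[0.5566, -0.2087], [0.5436, -0.1243], [0.5798, -0.1194], [0.5953, -0.2038]]
1369.5 [[270.0, 166.0], [295.0, 166.0], [295.0, 222.0], [270.0, 222.0]] [[0.4594, -0.1409], [0.4933, -0.1331], [0.5102, -0.2161], [0.4741, -0.2244]]
1451.0 [[382.0, 201.0], [394.0, 141.0], [420.0, 146.0], [408.0, 206.0]] [[0.6264, -0.1555], [0.6171, -0.0693], [0.6532, -0.0681], [0.6651, -0.1548]]
1584.0 [[520.0, 143.0], [577.0, 97.0], [592.0, 115.0], [534.0, 161.0]] [[0.7848, -0.0337], [0.831, 0.038], [0.8609, 0.0219], [0.8153, -0.0521]]
[[0.3378, -0.1089], [0.6637, -0.0395], [0.7015, -0.2208], [0.3752, -0.2919]]
jar [0.5209195  0.05870896 0.046     ]
```

View pics/m.png

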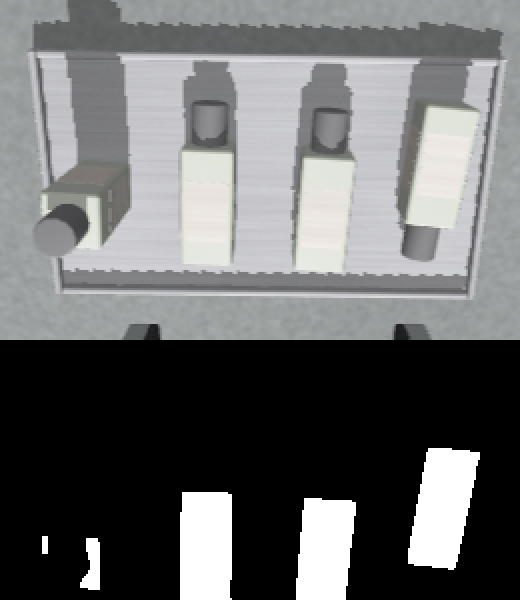

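Request:
send_rows --series '[{"delta_pos":[-0.009,-0.005,-0.026],"turn":[-0.102,-0.0193,-0.008],"claw":0.065},{"delta_pos":[-0.009,-0.005,-0.026],"turn":[-0.102,-0.0193,-0.008],"claw":0.065},{"delta_pos":[-0.009,-0.005,-0.026],"turn":[-0.102,-0.0193,-0.008],"claw":0.065},{"delta_pos":[-0.009,-0.005,-0.026],"turn":[-0.102,-0.0193,-0.008],"claw":0.065},{"delta_pos":[-0.009,-0.005,-0.026],"turn":[-0.102,-0.0193,-0.008],"claw":0.065}]'

```text
clock: 1.08
ee_pos: [0.4802, -0.1345, 0.1809]
eef_rot: [[-0.166, 0.982, 0.087], [0.85, 0.187, -0.492], [-0.5, -0.008, -0.866]]
force: [1.0, -0.5, -1.5]
finger_gap: 0.0648
```

Request:
send_rows --series '[{"delta_pos":[0,0,-0.03],"turn":[0,0,0],"claw":0.065},{"delta_pos":[0,0,-0.03],"turn":[0,0,0],"claw":0.065},{"delta_pos":[0,0,-0.03],"turn":[0,0,0],"claw":0.065},{"delta_pos":[0,0,0],"turn":[0,0,0],"claw":0.065},{"delta_pos":[0,0,0],"turn":[0,0,0],"claw":0.065}]'

```text
clock: 1.5
ee_pos: [0.4788, -0.1349, 0.0903]
eef_rot: [[-0.168, 0.983, 0.079], [0.852, 0.185, -0.49], [-0.496, -0.015, -0.868]]
force: [0.3, -0.8, 1.0]
finger_gap: 0.0648
```

```bash
cat >> h.py <<'E'
def st():
    s=arm.observe();np.set_printoptions(suppress=True,precision=4);R=s['eef_rot'];print('t',s['clock'],'p',s['ee_pos'],'z',R[:,2],'y',R[:,1],'F',s['force'].round(1),'gap',s['finger_gap'],'q',s['qpos'].round(2));return s
E
python3 - <<'E'
from h import *
st()
d=load('w2')
P=np.array([ray(d,u,v,.016)[:2] for u,v in((196.5,116.5),(431.5,120),(416,238.5),(211,235.5))]);print(P,P.mean(0),np.arctan2(*(P[1]-P[0])[::-1]),np.arctan2(*(P[2]-P[3])[::-1]),np.linalg.norm(P[1]-P[0]),np.linalg.norm(P[2]-P[1]))
print('cap',ray(d,180+62/2,90+229/2,.124))
E
```

```text
t 1.5 p [ 0.4788 -0.1349  0.0903] z [ 0.0788 -0.4896 -0.8684] y [ 0.9826  0.1853 -0.0153] F [ 0.3 -0.8  1. ] gap 0.06483759431738843 q [-0.11  0.21 -0.05  2.05  0.65  0.99 -0.37]
[[ 0.3434 -0.1013]
 [ 0.6676 -0.0315]
 [ 0.7073 -0.213 ]
 [ 0.3838 -0.2816]] [ 0.5255 -0.1569] 0.21196841572673028 0.20906862165014362 0.3315973372825236 0.18577676407612462
cap [ 0.4085 -0.1812  0.124 ]
```

Request:
send_rows --series '[{"delta_pos":[0.002,-0.016,-0.025],"turn":[0,0,0],"claw":0.065},{"delta_pos":[0.002,-0.016,-0.025],"turn":[0,0,0],"claw":0.065},{"delta_pos":[0.002,-0.015,-0.025],"turn":[0,0,0],"claw":0.065},{"delta_pos":[0,0,0],"turn":[0,0,0],"claw":0.065},{"delta_pos":[0,0,0],"turn":[0,0,0],"claw":0.065}]'

```text
clock: 1.92
ee_pos: [0.4864, -0.1828, 0.0173]
eef_rot: [[-0.164, 0.983, 0.081], [0.852, 0.183, -0.49], [-0.497, -0.011, -0.868]]
force: [0.0, 0.6, 1.4]
finger_gap: 0.0649
```

Request:
send_rows --squeeze 40 --series '[{"delta_pos":[0,0,0],"turn":[0,0,0],"claw":0.02},{"delta_pos":[0,0,0],"turn":[0,0,0],"claw":0.02},{"delta_pos":[0,0,0],"turn":[0,0,0],"claw":0.02},{"delta_pos":[0,0,0],"turn":[0,0,0],"claw":0.02},{"delta_pos":[0,0,0],"turn":[0,0,0],"claw":0.02}]'

```text
clock: 2.33
ee_pos: [0.4877, -0.181, 0.0184]
eef_rot: [[-0.165, 0.982, 0.086], [0.852, 0.186, -0.489], [-0.496, -0.008, -0.868]]
force: [-2.3, 2.2, 5.8]
finger_gap: 0.038
```

Run:
```python
from h import *
st();take('side','s3');d=take('scene','x')
```

```text
t 2.3333 p [ 0.4877 -0.181   0.0184] z [ 0.086  -0.4889 -0.8681] y [ 0.9825  0.1864 -0.0076] F [-2.3  2.2  5.8] gap 0.03803561996753322 q [-0.06  0.35  0.01  2.09  0.75  0.8  -0.43]
```

Request:
send_rows --series '[{"delta_pos":[0,0,0.01],"turn":[0,0,0],"claw":0.02},{"delta_pos":[0,0,0.025],"turn":[0,0,0],"claw":0.02},{"delta_pos":[0,0,0.035],"turn":[0,0,0],"claw":0.02},{"delta_pos":[0,0,0.035],"turn":[0,0,0],"claw":0.02},{"delta_pos":[0,0,0.025],"turn":[0,0,0],"claw":0.02}]'

```text
clock: 2.85
ee_pos: [0.4867, -0.1812, 0.1506]
eef_rot: [[-0.165, 0.982, 0.086], [0.853, 0.186, -0.488], [-0.496, -0.008, -0.868]]
force: [0.6, -0.5, -1.4]
finger_gap: 0.0374
```

Request:
send_rows --series '[{"delta_pos":[0,0,0],"turn":[0.1032,0.0195,0],"claw":0.02},{"delta_pos":[0,0,0],"turn":[0.1032,0.0195,0],"claw":0.02},{"delta_pos":[0,0,0],"turn":[0.1032,0.0195,0],"claw":0.02},{"delta_pos":[0,0,0],"turn":[0.1032,0.0195,0],"claw":0.02},{"delta_pos":[0,0,0],"turn":[0.1032,0.0195,0],"claw":0.02}]'

```text
clock: 3.27
ee_pos: [0.4873, -0.1809, 0.1493]
eef_rot: [[-0.194, 0.981, -0.006], [0.981, 0.194, 0.01], [0.011, -0.004, -1.0]]
force: [0.3, -0.7, -1.8]
finger_gap: 0.0376
```

Request:
send_rows --series '[{"delta_pos":[0,0,0],"turn":[0.1032,0.0195,0],"claw":0.02},{"delta_pos":[0,0,0],"turn":[0.1032,0.0195,0],"claw":0.02},{"delta_pos":[0,0,0],"turn":[0.1032,0.0195,0],"claw":0.02},{"delta_pos":[0,0,0],"turn":[0.1032,0.0195,0],"claw":0.02},{"delta_pos":[0,0,0],"turn":[0.1032,0.0195,0],"claw":0.02}]'

```text
clock: 3.68
ee_pos: [0.487, -0.182, 0.149]
eef_rot: [[-0.169, 0.98, -0.101], [0.843, 0.197, 0.5], [0.51, -0.001, -0.86]]
force: [1.0, -0.4, -2.1]
finger_gap: 0.0375
```

Run:
```python
from h import *
st()
```

```text
t 3.6833 p [ 0.487 -0.182  0.149] z [-0.1009  0.4999 -0.8602] y [ 0.9804  0.1969 -0.0005] F [ 1.  -0.4 -2.1] gap 0.0374853885350923 q [ 0.51  0.5   0.06  1.51 -0.4   1.53  0.87]
```

Request:
send_rows --series '[{"delta_pos":[0,0,0],"turn":[0.101,0.02,0.003],"claw":0.02},{"delta_pos":[0,0,0],"turn":[0.101,0.02,0.003],"claw":0.02},{"delta_pos":[0,0,0],"turn":[0.101,0.02,0.003],"claw":0.02},{"delta_pos":[0,0,0],"turn":[0.101,0.02,0.003],"claw":0.02},{"delta_pos":[0,0,0],"turn":[0.101,0.02,0.003],"claw":0.02}]'

```text
clock: 4.1
ee_pos: [0.4866, -0.1827, 0.1483]
eef_rot: [[-0.109, 0.977, -0.183], [0.486, 0.213, 0.848], [0.867, 0.004, -0.498]]
force: [-0.3, 0.5, -1.6]
finger_gap: 0.0374
```

Request:
send_rows --series '[{"delta_pos":[0,0,0],"turn":[0,0,0],"claw":0.02},{"delta_pos":[0,0,0],"turn":[0,0,0],"claw":0.02},{"delta_pos":[0,0,0],"turn":[0,0,0],"claw":0.02},{"delta_pos":[0,0,0],"turn":[0,0,0],"claw":0.02},{"delta_pos":[0,0,0],"turn":[0,0,0],"claw":0.02}]'

```text
clock: 4.52
ee_pos: [0.4868, -0.1814, 0.1486]
eef_rot: [[-0.11, 0.977, -0.183], [0.493, 0.214, 0.844], [0.863, 0.002, -0.505]]
force: [0.6, -0.9, -1.4]
finger_gap: 0.0376
```

Run:
```python
from h import *
st();a=take('side','s4')['pixels'];b=take('wrist','w4')['pixels'];c=take('scene','x4')['pixels']
a=cv2.resize(a[120:230,280:440],None,fx=2.5,fy=2.5,interpolation=2);c=cv2.resize(c[130:240,220:380],None,fx=2.5,fy=2.5,interpolation=2)
cv2.imwrite('pics/v4.png',np.vstack([np.hstack([a,c]),cv2.resize(b,(480,300))[:,:].copy() if 0 else np.pad(cv2.resize(b,(480,300)),((0,0),(0,320),(0,0)))]))
```

```text
t 4.5167 p [ 0.4868 -0.1814  0.1486] z [-0.1833  0.8436 -0.5047] y [0.9769 0.2137 0.0024] F [ 0.6 -0.9 -1.4] gap 0.03757783699742992 q [ 0.68  0.83 -0.    1.27 -0.61  1.91  0.96]
```

View pics/v4.png

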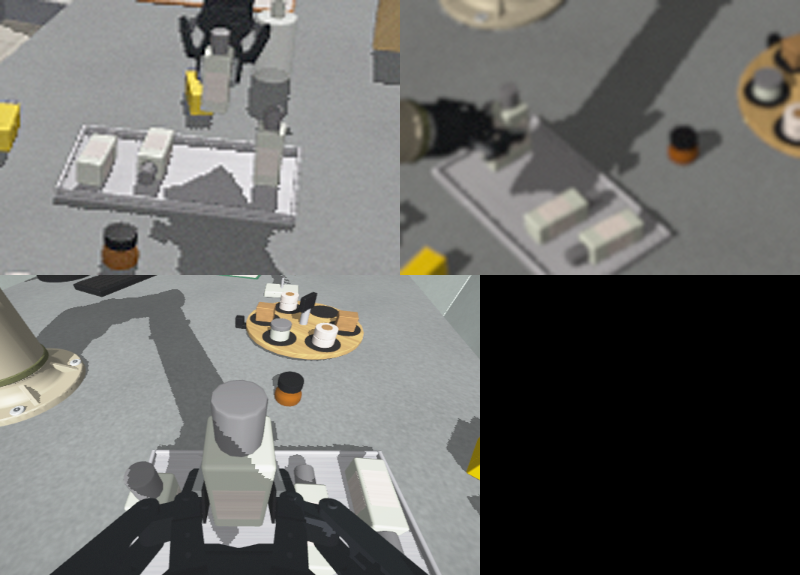

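The bottle is held upright in the gripper, with its cap at (237,395) in the wrist part of the picture. Lower it to its place in the row.

Request:
send_rows --series '[{"delta_pos":[-0.001,0.007,-0.02],"turn":[0,0,0],"claw":0.02},{"delta_pos":[-0.001,0.007,-0.025],"turn":[0,0,0],"claw":0.02},{"delta_pos":[-0.001,0.008,-0.025],"turn":[0,0,0],"claw":0.02},{"delta_pos":[0,0,-0.02],"turn":[0,0,0],"claw":0.02},{"delta_pos":[0,0,0],"turn":[0,0,0],"claw":0.02}]'

```text
clock: 5.08
ee_pos: [0.4814, -0.1583, 0.0532]
eef_rot: [[-0.101, 0.977, -0.187], [0.487, 0.213, 0.847], [0.867, -0.005, -0.498]]
force: [-1.1, 0.6, -2.0]
finger_gap: 0.0375
```

Request:
send_rows --series '[{"delta_pos":[0,0,-0.003],"turn":[0,0,0],"claw":0.02},{"delta_pos":[0,0,-0.003],"turn":[0,0,0],"claw":0.02},{"delta_pos":[0,0,-0.002],"turn":[0,0,0],"claw":0.02},{"delta_pos":[0,0,0],"turn":[0,0,0],"claw":0.02},{"delta_pos":[0,0,0],"turn":[0,0,0],"claw":0.02}]'

```text
clock: 5.5
ee_pos: [0.4834, -0.1603, 0.049]
eef_rot: [[-0.106, 0.977, -0.183], [0.49, 0.212, 0.845], [0.865, -0.0, -0.502]]
force: [-0.8, 0.6, -1.3]
finger_gap: 0.0379
```

Run:
```python
from h import *
st()
```

```text
t 5.5 p [ 0.4834 -0.1603  0.049 ] z [-0.1832  0.8454 -0.5018] y [ 0.9773  0.2117 -0.0002] F [-0.8  0.6 -1.3] gap 0.03790112972992886 q [ 0.66  0.93 -0.01  1.34 -0.6   1.76  1.04]
```

Request:
send_rows --series '[{"delta_pos":[0,0,-0.0015],"turn":[0,0,0],"claw":0.02},{"delta_pos":[0,0,-0.0015],"turn":[0,0,0],"claw":0.02},{"delta_pos":[0,0,0],"turn":[0,0,0],"claw":0.02},{"delta_pos":[0,0,0],"turn":[0,0,0],"claw":0.02},{"delta_pos":[0,0,0],"turn":[0,0,0],"claw":0.02}]'

```text
clock: 5.92
ee_pos: [0.4833, -0.1604, 0.0469]
eef_rot: [[-0.106, 0.977, -0.183], [0.489, 0.212, 0.846], [0.866, 0.0, -0.501]]
force: [-0.8, -2.8, 6.9]
finger_gap: 0.0376
```

Run:
```python
from h import *
st()
```

```text
t 5.9167 p [ 0.4833 -0.1604  0.0469] z [-0.1831  0.846  -0.5007] y [0.9773 0.2118 0.0004] F [-0.8 -2.8  6.9] gap 0.03760601014241797 q [ 0.66  0.93 -0.01  1.34 -0.6   1.76  1.04]
```

Request:
send_rows --series '[{"delta_pos":[0,0,0],"turn":[0,0,0],"claw":0.045},{"delta_pos":[0,0,0],"turn":[0,0,0],"claw":0.06},{"delta_pos":[0,0,0],"turn":[0,0,0],"claw":0.06},{"delta_pos":[0.0035,-0.017,0.01],"turn":[0,0,0],"claw":0.06},{"delta_pos":[0.0055,-0.0255,0.015],"turn":[0,0,0],"claw":0.06}]'

```text
clock: 6.33
ee_pos: [0.4915, -0.1998, 0.0699]
eef_rot: [[-0.105, 0.977, -0.188], [0.486, 0.215, 0.847], [0.868, -0.003, -0.497]]
force: [0.8, -0.3, 0.2]
finger_gap: 0.0596
```

Request:
send_rows --series '[{"delta_pos":[0.0055,-0.0255,0.015],"turn":[0,0,0],"claw":0.06},{"delta_pos":[0.0055,-0.0255,0.015],"turn":[0,0,0],"claw":0.06},{"delta_pos":[0,0,0.03],"turn":[-0.1026,-0.0222,0],"claw":0.065},{"delta_pos":[0,0,0.03],"turn":[-0.1026,-0.0222,0],"claw":0.065},{"delta_pos":[0,0,0.03],"turn":[-0.1026,-0.0222,0],"claw":0.065}]'

```text
clock: 6.75
ee_pos: [0.5025, -0.2545, 0.1868]
eef_rot: [[-0.152, 0.978, -0.144], [0.728, 0.209, 0.653], [0.669, -0.006, -0.744]]
force: [1.1, 0.3, 2.6]
finger_gap: 0.0652
```

Request:
send_rows --series '[{"delta_pos":[0.011,0.028,0.01],"turn":[-0.1026,-0.0222,0],"claw":0.065},{"delta_pos":[0.011,0.028,0.01],"turn":[-0.1026,-0.0222,0],"claw":0.065},{"delta_pos":[0.011,0.028,0],"turn":[-0.1026,-0.0222,0],"claw":0.065},{"delta_pos":[0.011,0.028,0],"turn":[-0.1026,-0.0222,0],"claw":0.065},{"delta_pos":[0.011,0.028,0],"turn":[-0.1026,-0.0222,0],"claw":0.065}]'

```text
clock: 7.17
ee_pos: [0.5587, -0.1124, 0.2118]
eef_rot: [[-0.207, 0.978, -0.039], [0.958, 0.211, 0.196], [0.2, 0.003, -0.98]]
force: [0.7, 0.7, -0.1]
finger_gap: 0.0653
```

Run:
```python
from h import *
st()
```

```text
t 7.1667 p [ 0.5587 -0.1124  0.2118] z [-0.0391  0.1957 -0.9799] y [0.9776 0.2106 0.003 ] F [ 0.7  0.7 -0.1] gap 0.0653112863385896 q [ 0.21  0.34  0.06  1.48 -0.2   1.41  0.52]
```

Request:
send_rows --series '[{"delta_pos":[0.001,-0.002,-0.01],"turn":[-0.1013,-0.0218,-0.006],"claw":0.065},{"delta_pos":[0,-0.002,-0.01],"turn":[-0.1013,-0.0218,-0.006],"claw":0.065},{"delta_pos":[0.001,-0.002,-0.01],"turn":[-0.1013,-0.0218,-0.006],"claw":0.065},{"delta_pos":[0,-0.002,-0.01],"turn":[-0.1013,-0.0218,-0.006],"claw":0.065},{"delta_pos":[0.001,-0.002,-0.02],"turn":[-0.1013,-0.0218,-0.006],"claw":0.065}]'

```text
clock: 7.58
ee_pos: [0.5628, -0.123, 0.1529]
eef_rot: [[-0.17, 0.983, 0.07], [0.935, 0.183, -0.304], [-0.311, 0.013, -0.95]]
force: [0.4, -0.3, -0.1]
finger_gap: 0.065
```

Request:
send_rows --series '[{"delta_pos":[0,-0.001,-0.02],"turn":[-0.1013,-0.0218,-0.006],"claw":0.065},{"delta_pos":[0,0,-0.02],"turn":[-0.1013,-0.0218,-0.006],"claw":0.065},{"delta_pos":[0,0,-0.018],"turn":[0,0,0],"claw":0.065},{"delta_pos":[0,0,0],"turn":[0,0,0],"claw":0.065},{"delta_pos":[0,0,0],"turn":[0,0,0],"claw":0.065}]'

```text
clock: 8.0
ee_pos: [0.5603, -0.1244, 0.0918]
eef_rot: [[-0.145, 0.985, 0.095], [0.856, 0.173, -0.486], [-0.495, 0.011, -0.869]]
force: [-0.8, -0.3, 1.4]
finger_gap: 0.0652
```

Run:
```python
from h import *
st()
d=take('wrist','w5');im=d['pixels']
m=((im[...,2].astype(int)-im[...,0]>=0)&(im[...,1]>185)&(im[...,0]>150)).astype(np.uint8)*255
m=cv2.morphologyEx(m,cv2.MORPH_OPEN,np.ones((3,3)))
for c in cv2.findContours(m,0,1)[0]:
    if cv2.contourArea(c)>300:
        bx=cv2.boxPoints(cv2.minAreaRect(c));print(cv2.contourArea(c),np.round(bx).tolist(),[ray(d,*p,.044)[:2].round(4).tolist() for p in bx])
```

```text
t 8.0 p [ 0.5603 -0.1244  0.0918] z [ 0.0948 -0.4865 -0.8685] y [0.9849 0.1728 0.0107] F [-0.8 -0.3  1.4] gap 0.06517838200882616 q [-0.24  0.35  0.1   1.86  0.59  0.99 -0.32]
796.5 [[432.0, 365.0], [465.0, 365.0], [465.0, 399.0], [432.0, 399.0]] [[0.8337, -0.5246], [0.8922, -0.5172], [1.0901, -0.858], [0.9996, -0.8668]]
338.0 [[49.0, 289.0], [57.0, 278.0], [94.0, 304.0], [86.0, 315.0]] [[0.3297, -0.2962], [0.3475, -0.2703], [0.3588, -0.3284], [0.3387, -0.363]]
3311.0 [[291.0, 193.0], [346.0, 193.0], [346.0, 261.0], [291.0, 261.0]] [[0.5438, -0.1239], [0.5782, -0.1183], [0.5987, -0.2008], [0.5528, -0.208]]
4969.5 [[385.0, 223.0], [454.0, 116.0], [501.0, 146.0], [433.0, 253.0]] [[0.6139, -0.1449], [0.6175, -0.0545], [0.6524, -0.0676], [0.666, -0.1778]]
```

View pics/w5.png

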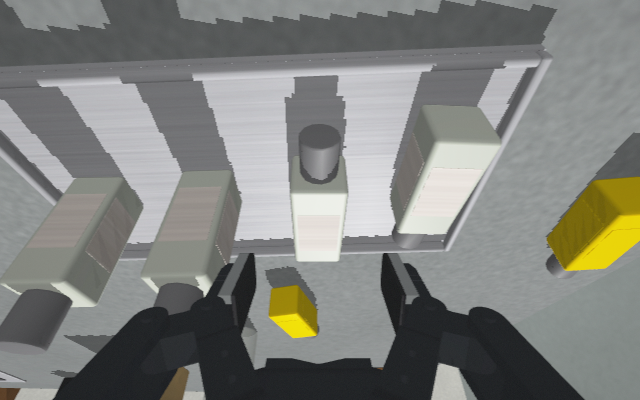

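The wrist view shows the first bottle standing beside the original one. Bottle 2 lies centred between the fingers at (319,220), so I'll grasp it.

Request:
send_rows --series '[{"delta_pos":[0.003,-0.015,-0.025],"turn":[0,0,0],"claw":0.065},{"delta_pos":[0.003,-0.015,-0.025],"turn":[0,0,0],"claw":0.065},{"delta_pos":[0.002,-0.014,-0.025],"turn":[0,0,0],"claw":0.065},{"delta_pos":[0,0,0],"turn":[0,0,0],"claw":0.065},{"delta_pos":[0,0,0],"turn":[0,0,0],"claw":0.05}]'

```text
clock: 8.47
ee_pos: [0.5688, -0.1708, 0.0182]
eef_rot: [[-0.139, 0.986, 0.095], [0.857, 0.168, -0.487], [-0.496, 0.013, -0.868]]
force: [1.2, 0.2, 0.5]
finger_gap: 0.0543
```

Request:
send_rows --squeeze 40 --series '[{"delta_pos":[0,0,0],"turn":[0,0,0],"claw":0.02},{"delta_pos":[0,0,0],"turn":[0,0,0],"claw":0.02},{"delta_pos":[0,0,0],"turn":[0,0,0],"claw":0.02},{"delta_pos":[0,0,0],"turn":[0,0,0],"claw":0.02},{"delta_pos":[0,0,0],"turn":[0,0,0],"claw":0.02}]'

```text
clock: 8.88
ee_pos: [0.5709, -0.1679, 0.0198]
eef_rot: [[-0.142, 0.985, 0.101], [0.857, 0.173, -0.486], [-0.496, 0.017, -0.868]]
force: [0.2, 1.0, 8.2]
finger_gap: 0.0372
```

Run:
```python
from h import *
st()
```

```text
t 8.8833 p [ 0.5709 -0.1679  0.0198] z [ 0.1009 -0.4862 -0.868 ] y [0.9847 0.1731 0.0174] F [0.2 1.  8.2] gap 0.03721206654639359 q [-0.19  0.47  0.14  1.89  0.64  0.81 -0.35]
```

Request:
send_rows --series '[{"delta_pos":[0,0,0.01],"turn":[0,0,0],"claw":0.02},{"delta_pos":[0,0,0.025],"turn":[0,0,0],"claw":0.02},{"delta_pos":[0,0,0.035],"turn":[0,0,0],"claw":0.02},{"delta_pos":[0,0,0.035],"turn":[0,0,0],"claw":0.02},{"delta_pos":[0,0,0.025],"turn":[0,0,0],"claw":0.02}]'

```text
clock: 9.3
ee_pos: [0.5698, -0.1678, 0.1515]
eef_rot: [[-0.142, 0.985, 0.1], [0.857, 0.173, -0.485], [-0.495, 0.017, -0.869]]
force: [0.9, -0.9, -0.8]
finger_gap: 0.0374
```

Request:
send_rows --series '[{"delta_pos":[0,0,0],"turn":[0.1031,0.0181,0],"claw":0.02},{"delta_pos":[0,0,0],"turn":[0.1031,0.0181,0],"claw":0.02},{"delta_pos":[0,0,0],"turn":[0.1031,0.0181,0],"claw":0.02},{"delta_pos":[0,0,0],"turn":[0.1031,0.0181,0],"claw":0.02},{"delta_pos":[0,0,0],"turn":[0.1031,0.0181,0],"claw":0.02}]'

```text
clock: 9.72
ee_pos: [0.5701, -0.1674, 0.1502]
eef_rot: [[-0.169, 0.986, 0.015], [0.986, 0.169, 0.012], [0.01, 0.017, -1.0]]
force: [-0.2, 0.2, -2.0]
finger_gap: 0.0373
```

Request:
send_rows --series '[{"delta_pos":[0,0,0],"turn":[0.1031,0.0181,0],"claw":0.02},{"delta_pos":[0,0,0],"turn":[0.1031,0.0181,0],"claw":0.02},{"delta_pos":[0,0,0],"turn":[0.1031,0.0181,0],"claw":0.02},{"delta_pos":[0,0,0],"turn":[0.1031,0.0181,0],"claw":0.02},{"delta_pos":[0,0,0],"turn":[0.1031,0.0181,0],"claw":0.02}]'

```text
clock: 10.13
ee_pos: [0.5697, -0.1686, 0.1498]
eef_rot: [[-0.145, 0.987, -0.073], [0.849, 0.163, 0.502], [0.507, 0.011, -0.862]]
force: [1.2, -0.3, -1.7]
finger_gap: 0.0376
```

Request:
send_rows --series '[{"delta_pos":[0,0,0],"turn":[0.1025,0.02,0.007],"claw":0.02},{"delta_pos":[0,0,0],"turn":[0.1025,0.02,0.007],"claw":0.02},{"delta_pos":[0,0,0],"turn":[0.1025,0.02,0.007],"claw":0.02},{"delta_pos":[0,0,0],"turn":[0.1025,0.02,0.007],"claw":0.02},{"delta_pos":[0,0,0],"turn":[0.1025,0.02,0.007],"claw":0.02}]'

```text
clock: 10.55
ee_pos: [0.5692, -0.1694, 0.1491]
eef_rot: [[-0.099, 0.981, -0.169], [0.485, 0.196, 0.852], [0.869, 0.003, -0.495]]
force: [1.3, -0.4, -1.5]
finger_gap: 0.0377
```

Request:
send_rows --series '[{"delta_pos":[0,0,0],"turn":[0,0,0],"claw":0.02},{"delta_pos":[0,0,0],"turn":[0,0,0],"claw":0.02},{"delta_pos":[0,0,0],"turn":[0,0,0],"claw":0.02},{"delta_pos":[0,0,0],"turn":[0,0,0],"claw":0.02},{"delta_pos":[0,0,0],"turn":[0,0,0],"claw":0.02}]'

```text
clock: 10.97
ee_pos: [0.5699, -0.1678, 0.1502]
eef_rot: [[-0.101, 0.98, -0.169], [0.491, 0.197, 0.849], [0.865, 0.003, -0.501]]
force: [0.1, -0.2, -1.2]
finger_gap: 0.0374
```

Run:
```python
from h import *
st()
# standing bottles' cap tops and base in side/scene views
for n in('side','scene'):
    d=take(n,n+'6'); 
    print(n,[proj(d,p).round(1).tolist() for p in((.485,-.166,.124),(.405,-.183,.124),(.525,-.157,.016))])
```

```text
t 10.9667 p [ 0.5699 -0.1678  0.1502] z [-0.1688  0.8485 -0.5015] y [0.9804 0.1968 0.003 ] F [ 0.1 -0.2 -1.2] gap 0.03743307364185305 q [ 0.64  0.94 -0.07  1.06 -0.66  1.92  0.8 ]
side [[365.0, 160.7], [388.4, 163.0], [352.0, 185.6]]
scene [[270.9, 182.3], [257.7, 170.7], [279.8, 208.7]]
```

Request:
send_rows --series '[{"delta_pos":[-0.002,0.008,-0.02],"turn":[0,0,0.003],"claw":0.02},{"delta_pos":[-0.002,0.008,-0.025],"turn":[0,0,0.003],"claw":0.02},{"delta_pos":[-0.001,0.0085,-0.025],"turn":[0,0,0.003],"claw":0.02},{"delta_pos":[0,0,-0.02],"turn":[0,0,0.003],"claw":0.02},{"delta_pos":[0,0,-0.005],"turn":[0,0,0],"claw":0.02}]'

```text
clock: 11.48
ee_pos: [0.5628, -0.1423, 0.0498]
eef_rot: [[-0.1, 0.978, -0.183], [0.486, 0.208, 0.849], [0.868, -0.004, -0.496]]
force: [-0.3, -0.1, -1.3]
finger_gap: 0.0374
```

Request:
send_rows --series '[{"delta_pos":[0,0,-0.004],"turn":[0,0,0],"claw":0.02},{"delta_pos":[0,0,-0.003],"turn":[0,0,0],"claw":0.02},{"delta_pos":[0,0,-0.0015],"turn":[0,0,0],"claw":0.02},{"delta_pos":[0,0,0],"turn":[0,0,0],"claw":0.02},{"delta_pos":[0,0,0],"turn":[0,0,0],"claw":0.02}]'

```text
clock: 11.9
ee_pos: [0.5646, -0.1446, 0.0456]
eef_rot: [[-0.104, 0.978, -0.179], [0.487, 0.207, 0.848], [0.867, 0.001, -0.498]]
force: [-1.1, -1.9, 6.4]
finger_gap: 0.0373
```

Run:
```python
from h import *
st()
```

```text
t 11.9 p [ 0.5646 -0.1446  0.0456] z [-0.1786  0.8483 -0.4984] y [0.9784 0.2066 0.001 ] F [-1.1 -1.9  6.4] gap 0.03732100504751568 q [ 0.62  1.04 -0.07  1.13 -0.63  1.78  0.9 ]
```

Request:
send_rows --series '[{"delta_pos":[0,0,0],"turn":[0,0,0],"claw":0.045},{"delta_pos":[0,0,0],"turn":[0,0,0],"claw":0.06},{"delta_pos":[0,0,0],"turn":[0,0,0],"claw":0.06},{"delta_pos":[0.0035,-0.017,0.01],"turn":[0,0,0],"claw":0.06},{"delta_pos":[0.0055,-0.0255,0.015],"turn":[0,0,0],"claw":0.06}]'

```text
clock: 12.32
ee_pos: [0.5725, -0.1837, 0.0683]
eef_rot: [[-0.101, 0.978, -0.184], [0.483, 0.21, 0.85], [0.87, -0.003, -0.494]]
force: [0.3, 0.2, -0.1]
finger_gap: 0.0601
```

Request:
send_rows --series '[{"delta_pos":[0.0055,-0.0255,0.015],"turn":[0,0,0],"claw":0.06},{"delta_pos":[0.0055,-0.0255,0.015],"turn":[0,0,0],"claw":0.06},{"delta_pos":[0,0,0.03],"turn":[-0.1026,-0.0222,0],"claw":0.065},{"delta_pos":[0,0,0.03],"turn":[-0.1026,-0.0222,0],"claw":0.065},{"delta_pos":[0,0,0.03],"turn":[-0.1026,-0.0222,-0.03],"claw":0.065}]'

```text
clock: 12.73
ee_pos: [0.5839, -0.2379, 0.1832]
eef_rot: [[-0.128, 0.984, -0.122], [0.729, 0.177, 0.662], [0.673, -0.004, -0.74]]
force: [1.7, 0.1, 1.3]
finger_gap: 0.0652
```

Request:
send_rows --series '[{"delta_pos":[0.016,0.02,0.01],"turn":[-0.1036,-0.018,-0.03],"claw":0.065},{"delta_pos":[0.016,0.02,0],"turn":[-0.104,-0.015,-0.02],"claw":0.065},{"delta_pos":[0.015,0.02,0],"turn":[0,0,0],"claw":0.065},{"delta_pos":[0.015,0.02,0],"turn":[0,0,0],"claw":0.065},{"delta_pos":[0,0,0],"turn":[0,0,0],"claw":0.065}]'

```text
clock: 13.15
ee_pos: [0.6486, -0.1496, 0.2003]
eef_rot: [[-0.122, 0.991, -0.063], [0.855, 0.137, 0.5], [0.504, 0.007, -0.864]]
force: [-1.0, 1.1, -0.4]
finger_gap: 0.0652
```

Run:
```python
from h import *
st()
```

```text
t 13.15 p [ 0.6486 -0.1496  0.2003] z [-0.0629  0.5003 -0.8636] y [0.9905 0.1371 0.0073] F [-1.   1.1 -0.4] gap 0.06518423901198658 q [ 0.4   0.7   0.02  1.06 -0.46  1.66  0.58]
```

Descend to the pre-grasp point and look.

Request:
send_rows --series '[{"delta_pos":[-0.001,-0.001,-0.035],"turn":[0,0,-0.014],"claw":0.065},{"delta_pos":[-0.001,-0.001,-0.035],"turn":[0,0,0],"claw":0.065},{"delta_pos":[-0.001,0,-0.035],"turn":[0,0,0],"claw":0.065},{"delta_pos":[0,0,0],"turn":[0,0,0],"claw":0.065},{"delta_pos":[0,0,0],"turn":[0,0,0],"claw":0.065}]'

```text
clock: 13.57
ee_pos: [0.6416, -0.1589, 0.0921]
eef_rot: [[-0.098, 0.993, -0.059], [0.858, 0.114, 0.5], [0.504, -0.001, -0.864]]
force: [-0.1, -0.4, 1.1]
finger_gap: 0.065
```

Run:
```python
from h import *
st()
d=take('wrist','w7');im=d['pixels']
m=((im[...,2].astype(int)-im[...,0]>=0)&(im[...,1]>185)&(im[...,0]>150)).astype(np.uint8)*255
m=cv2.morphologyEx(m,cv2.MORPH_OPEN,np.ones((3,3)))
for c in cv2.findContours(m,0,1)[0]:
    if cv2.contourArea(c)>300:
        bx=cv2.boxPoints(cv2.minAreaRect(c));print(cv2.contourArea(c),np.round(bx).tolist(),[ray(d,*p,.044)[:2].round(4).tolist() for p in bx])
```

```text
t 13.5667 p [ 0.6416 -0.1589  0.0921] z [-0.0585  0.5004 -0.8638] y [ 0.9934  0.1144 -0.0011] F [-0.1 -0.4  1.1] gap 0.064990368113332 q [ 0.42  0.77  0.02  1.19 -0.46  1.49  0.66]
1227.0 [[145.0, 239.0], [230.0, 230.0], [233.0, 263.0], [149.0, 272.0]] [[0.5196, -0.1573], [0.5773, -0.1441], [0.5837, -0.1662], [0.5272, -0.1791]]
1715.0 [[-4.0, 214.0], [85.0, 208.0], [89.0, 277.0], [0.0, 283.0]] [[0.4092, -0.152], [0.4714, -0.1405], [0.4871, -0.1868], [0.4276, -0.1976]]
4947.5 [[299.0, 149.0], [350.0, 149.0], [350.0, 257.0], [299.0, 257.0]] [[0.6183, -0.0786], [0.6561, -0.0742], [0.6635, -0.153], [0.6284, -0.1571]]
```

View pics/w7.png

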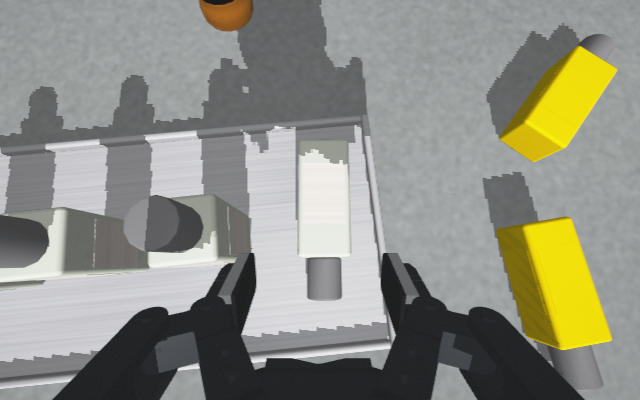

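Bottle 3 is between the fingers at (324,200) with its cap toward the gripper, and the jar is visible at (227,10). Grasp it.

Request:
send_rows --series '[{"delta_pos":[0,0.017,-0.025],"turn":[0,0,0.003],"claw":0.065},{"delta_pos":[0,0.017,-0.025],"turn":[0,0,0.003],"claw":0.065},{"delta_pos":[-0.001,0.0165,-0.026],"turn":[0,0,0],"claw":0.065},{"delta_pos":[0,0,0],"turn":[0,0,0],"claw":0.065},{"delta_pos":[0,0,0],"turn":[0,0,0],"claw":0.05}]'

```text
clock: 14.03
ee_pos: [0.6426, -0.108, 0.0196]
eef_rot: [[-0.108, 0.992, -0.058], [0.858, 0.122, 0.499], [0.502, 0.004, -0.865]]
force: [-0.0, -1.2, 0.2]
finger_gap: 0.0542
```

Request:
send_rows --squeeze 40 --series '[{"delta_pos":[0,0,0],"turn":[0,0,0],"claw":0.02},{"delta_pos":[0,0,0],"turn":[0,0,0],"claw":0.02},{"delta_pos":[0,0,0],"turn":[0,0,0],"claw":0.02},{"delta_pos":[0,0,0],"turn":[0,0,0],"claw":0.02},{"delta_pos":[0,0,0],"turn":[0,0,0],"claw":0.02}]'

```text
clock: 14.45
ee_pos: [0.6438, -0.1115, 0.021]
eef_rot: [[-0.106, 0.993, -0.052], [0.86, 0.118, 0.496], [0.499, 0.008, -0.867]]
force: [0.5, -2.4, 7.1]
finger_gap: 0.0372
```

Run:
```python
from h import *
st()
```

```text
t 14.45 p [ 0.6438 -0.1115  0.021 ] z [-0.0523  0.4961 -0.8667] y [0.9929 0.1184 0.0078] F [ 0.5 -2.4  7.1] gap 0.03718706415242901 q [ 0.37  0.8  -0.    1.31 -0.48  1.32  0.68]
```

Request:
send_rows --series '[{"delta_pos":[0,0,0.01],"turn":[0,0,0],"claw":0.02},{"delta_pos":[0,0,0.025],"turn":[0,0,0],"claw":0.02},{"delta_pos":[0,0,0.035],"turn":[0,0,0],"claw":0.02},{"delta_pos":[0,0,0.035],"turn":[0,0,0],"claw":0.02},{"delta_pos":[0,0,0.025],"turn":[0,0,0],"claw":0.02}]'

```text
clock: 14.87
ee_pos: [0.6427, -0.1103, 0.1526]
eef_rot: [[-0.107, 0.993, -0.054], [0.86, 0.119, 0.496], [0.499, 0.007, -0.866]]
force: [1.7, 0.1, -1.1]
finger_gap: 0.0374
```

Request:
send_rows --series '[{"delta_pos":[0,0,0],"turn":[-0.104,-0.0125,0],"claw":0.02},{"delta_pos":[0,0,0],"turn":[-0.104,-0.0125,0],"claw":0.02},{"delta_pos":[0,0,0],"turn":[-0.104,-0.0125,0],"claw":0.02},{"delta_pos":[0,0,0],"turn":[-0.104,-0.0125,0],"claw":0.02},{"delta_pos":[0,0,0],"turn":[-0.104,-0.0125,0],"claw":0.02}]'

```text
clock: 15.28
ee_pos: [0.6428, -0.1103, 0.1508]
eef_rot: [[-0.12, 0.993, 0.007], [0.993, 0.12, -0.003], [-0.004, 0.007, -1.0]]
force: [0.2, 0.7, -2.1]
finger_gap: 0.0375
```

Request:
send_rows --series '[{"delta_pos":[0,0,0],"turn":[-0.104,-0.0125,0],"claw":0.02},{"delta_pos":[0,0,0],"turn":[-0.104,-0.0125,0],"claw":0.02},{"delta_pos":[0,0,0],"turn":[-0.104,-0.0125,0],"claw":0.02},{"delta_pos":[0,0,0],"turn":[-0.104,-0.0125,0],"claw":0.02},{"delta_pos":[0,0,0],"turn":[-0.104,-0.0125,0],"claw":0.02}]'

```text
clock: 15.7
ee_pos: [0.643, -0.1091, 0.1507]
eef_rot: [[-0.102, 0.993, 0.066], [0.858, 0.122, -0.499], [-0.503, 0.006, -0.864]]
force: [-0.3, 0.1, -3.2]
finger_gap: 0.0373
```

Run:
```python
from h import *
st()
```

```text
t 15.7 p [ 0.643  -0.1091  0.1507] z [ 0.0663 -0.4986 -0.8643] y [0.9925 0.1218 0.0059] F [-0.3  0.1 -3.2] gap 0.037301834942574295 q [-0.35  0.47  0.25  1.56  0.45  1.16 -0.19]
```

Request:
send_rows --series '[{"delta_pos":[0,0,0],"turn":[-0.1035,-0.0137,0.018],"claw":0.02},{"delta_pos":[0,0,0],"turn":[-0.1032,-0.0155,0.018],"claw":0.02},{"delta_pos":[0,0,0],"turn":[-0.103,-0.0174,0.018],"claw":0.02},{"delta_pos":[0,0,0],"turn":[-0.1026,-0.0192,0.018],"claw":0.02},{"delta_pos":[0,0,0],"turn":[-0.1022,-0.021,0.018],"claw":0.02}]'

```text
clock: 16.12
ee_pos: [0.6432, -0.1079, 0.1499]
eef_rot: [[-0.102, 0.977, 0.187], [0.489, 0.213, -0.846], [-0.866, 0.005, -0.499]]
force: [-1.0, -1.0, -2.9]
finger_gap: 0.0375
```

Request:
send_rows --series '[{"delta_pos":[0,0,0],"turn":[0,0,0],"claw":0.02},{"delta_pos":[0,0,0],"turn":[0,0,0],"claw":0.02},{"delta_pos":[0,0,0],"turn":[0,0,0],"claw":0.02},{"delta_pos":[0,0,0],"turn":[0,0,0],"claw":0.02},{"delta_pos":[0,0,0],"turn":[0,0,0],"claw":0.02}]'

```text
clock: 16.53
ee_pos: [0.6425, -0.1108, 0.1496]
eef_rot: [[-0.102, 0.978, 0.182], [0.494, 0.208, -0.844], [-0.864, 0.004, -0.504]]
force: [-0.2, -0.7, -1.5]
finger_gap: 0.0376
```

Run:
```python
from h import *
st()
```

```text
t 16.5333 p [ 0.6425 -0.1108  0.1496] z [ 0.1817 -0.8444 -0.5039] y [0.9781 0.2083 0.0036] F [-0.2 -0.7 -1.5] gap 0.037559604578907 q [-0.65  0.62  0.37  1.69  0.89  1.21 -0.61]
```

Request:
send_rows --series '[{"delta_pos":[0.0015,-0.008,-0.02],"turn":[0,0,0],"claw":0.02},{"delta_pos":[0.0015,-0.008,-0.025],"turn":[0,0,0],"claw":0.02},{"delta_pos":[0.001,-0.0085,-0.025],"turn":[0,0,0],"claw":0.02},{"delta_pos":[0,0,-0.02],"turn":[0,0,0],"claw":0.02},{"delta_pos":[0,0,-0.003],"turn":[0,0,0],"claw":0.02}]'

```text
clock: 16.95
ee_pos: [0.6443, -0.1352, 0.0521]
eef_rot: [[-0.108, 0.978, 0.179], [0.492, 0.209, -0.845], [-0.864, -0.003, -0.503]]
force: [-1.4, 0.6, -2.0]
finger_gap: 0.0373
```

Request:
send_rows --series '[{"delta_pos":[0,0,-0.003],"turn":[0,0,0],"claw":0.02},{"delta_pos":[0,0,-0.003],"turn":[0,0,0],"claw":0.02},{"delta_pos":[0,0,0],"turn":[0,0,0],"claw":0.02},{"delta_pos":[0,0,0],"turn":[0,0,0],"claw":0.02},{"delta_pos":[0,0,0],"turn":[0,0,0],"claw":0.02}]'

```text
clock: 17.37
ee_pos: [0.6469, -0.1331, 0.0501]
eef_rot: [[-0.105, 0.977, 0.185], [0.492, 0.212, -0.845], [-0.864, 0.002, -0.503]]
force: [0.7, 0.2, 1.6]
finger_gap: 0.0375
```

Run:
```python
from h import *
st()
```

```text
t 17.3667 p [ 0.6469 -0.1331  0.0501] z [ 0.1847 -0.8445 -0.5027] y [0.9772 0.2123 0.0024] F [0.7 0.2 1.6] gap 0.037476336421405215 q [-0.62  0.78  0.37  1.72  0.92  1.07 -0.74]
```

Request:
send_rows --series '[{"delta_pos":[0,-0.001,-0.001],"turn":[0,0,0],"claw":0.02},{"delta_pos":[0,-0.001,-0.001],"turn":[0,0,0],"claw":0.02},{"delta_pos":[0,0,0],"turn":[0,0,0],"claw":0.02},{"delta_pos":[0,0,0],"turn":[0,0,0],"claw":0.02},{"delta_pos":[0,0,0],"turn":[0,0,0],"claw":0.02}]'

```text
clock: 17.78
ee_pos: [0.6477, -0.1346, 0.0501]
eef_rot: [[-0.103, 0.977, 0.186], [0.49, 0.213, -0.845], [-0.866, 0.004, -0.501]]
force: [-5.0, 7.5, 14.1]
finger_gap: 0.0374
```

Run:
```python
from h import *
st()
```

```text
t 17.7833 p [ 0.6477 -0.1346  0.0501] z [ 0.1861 -0.8454 -0.5006] y [0.9771 0.2128 0.004 ] F [-5.   7.5 14.1] gap 0.037362539690289895 q [-0.61  0.78  0.37  1.72  0.93  1.07 -0.75]
```

Request:
send_rows --series '[{"delta_pos":[0,0,0.001],"turn":[0,0,0],"claw":0.045},{"delta_pos":[0,0,0],"turn":[0,0,0],"claw":0.06},{"delta_pos":[0,0,0],"turn":[0,0,0],"claw":0.06},{"delta_pos":[-0.0037,0.017,0.01],"turn":[0,0,0],"claw":0.06},{"delta_pos":[-0.0055,0.0255,0.015],"turn":[0,0,0],"claw":0.06}]'

```text
clock: 18.2
ee_pos: [0.6349, -0.0968, 0.0725]
eef_rot: [[-0.106, 0.978, 0.177], [0.489, 0.206, -0.848], [-0.866, -0.003, -0.5]]
force: [0.6, -0.1, 0.2]
finger_gap: 0.0598
```

Request:
send_rows --series '[{"delta_pos":[-0.0055,0.0255,0.015],"turn":[0,0,0],"claw":0.06},{"delta_pos":[-0.0055,0.0255,0.015],"turn":[0,0,0],"claw":0.06},{"delta_pos":[0,0,0.03],"turn":[0.1023,0.0223,0],"claw":0.065},{"delta_pos":[0,0,0.03],"turn":[0.1023,0.0223,0],"claw":0.065},{"delta_pos":[0,0,0.03],"turn":[0.1023,0.0223,0],"claw":0.065}]'

```text
clock: 18.62
ee_pos: [0.6259, -0.0399, 0.1932]
eef_rot: [[-0.163, 0.976, 0.143], [0.73, 0.217, -0.649], [-0.664, -0.002, -0.748]]
force: [1.0, 0.4, 1.0]
finger_gap: 0.0648
```

Request:
send_rows --series '[{"delta_pos":[-0.02,-0.005,0.025],"turn":[0.1023,0.0223,0],"claw":0.065},{"delta_pos":[-0.02,-0.005,0.025],"turn":[0.1023,0.0223,0],"claw":0.065},{"delta_pos":[-0.02,-0.005,0.025],"turn":[0.1023,0.0223,0],"claw":0.065},{"delta_pos":[-0.02,-0.005,0.025],"turn":[0.1023,0.0223,0],"claw":0.065},{"delta_pos":[-0.02,-0.005,0.02],"turn":[0.1023,0.0223,0],"claw":0.065}]'

```text
clock: 19.03
ee_pos: [0.5251, -0.0671, 0.3159]
eef_rot: [[-0.208, 0.977, 0.047], [0.957, 0.213, -0.195], [-0.2, 0.004, -0.98]]
force: [1.0, -1.3, -0.9]
finger_gap: 0.0652
```

Request:
send_rows --series '[{"delta_pos":[0,0,0],"turn":[0.1023,0.0223,0],"claw":0.065},{"delta_pos":[0,0,0],"turn":[0.1,0.0223,0],"claw":0.065},{"delta_pos":[0,0,0],"turn":[0,0,0],"claw":0.065},{"delta_pos":[0,0,0],"turn":[0,0,0],"claw":0.065},{"delta_pos":[0,0,0],"turn":[0,0,0],"claw":0.065}]'

```text
clock: 19.45
ee_pos: [0.5256, -0.0666, 0.312]
eef_rot: [[-0.213, 0.977, -0.003], [0.977, 0.213, -0.002], [-0.001, -0.003, -1.0]]
force: [0.3, 0.5, 0.1]
finger_gap: 0.0652
```

Run:
```python
from h import *
st();d=take('wrist','w8')
```

```text
t 19.45 p [ 0.5256 -0.0666  0.312 ] z [-0.0028 -0.0017 -1.    ] y [ 0.9771  0.2127 -0.0031] F [0.3 0.5 0.1] gap 0.06515986923838774 q [-0.23  0.15  0.34  1.5  -0.05  1.5   0.32]
```

View pics/w8.png

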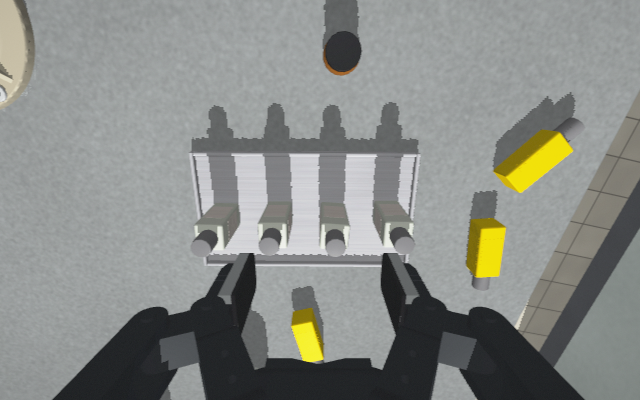

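All four bottles stand in one straight, even row, with cap tops at (202,243), (269,243), (336,243) and (404,241). The jar is at (342,49). Next is the carousel.

Request:
send_rows --series '[{"delta_pos":[0.0015,0.04,0],"turn":[0,0,-0.08],"claw":0.065},{"delta_pos":[0.0015,0.04,0],"turn":[0,0,-0.08],"claw":0.065},{"delta_pos":[0.0015,0.04,0],"turn":[0,0,-0.08],"claw":0.065},{"delta_pos":[0.0015,0.04,0],"turn":[0,0,-0.08],"claw":0.065},{"delta_pos":[0.0015,0.04,0],"turn":[0,0,-0.08],"claw":0.065}]'

```text
clock: 19.92
ee_pos: [0.5322, 0.1368, 0.3124]
eef_rot: [[0.186, 0.983, -0.002], [0.983, -0.186, -0.0], [-0.001, -0.001, -1.0]]
force: [1.8, 0.1, 0.4]
finger_gap: 0.065
```

Request:
send_rows --series '[{"delta_pos":[0.0015,0.04,0],"turn":[0,0,-0.08],"claw":0.065},{"delta_pos":[0.0015,0.04,0],"turn":[0,0,-0.08],"claw":0.065},{"delta_pos":[0.0015,0.04,0],"turn":[0,0,-0.08],"claw":0.065},{"delta_pos":[0.0015,0.04,0],"turn":[0,0,-0.08],"claw":0.065},{"delta_pos":[0.0015,0.02,0],"turn":[0,0,-0.08],"claw":0.065}]'

```text
clock: 20.33
ee_pos: [0.5373, 0.3211, 0.3112]
eef_rot: [[0.548, 0.836, -0.003], [0.836, -0.548, 0.002], [-0.0, -0.004, -1.0]]
force: [-0.7, 1.1, -0.8]
finger_gap: 0.0648
```

Request:
send_rows --series '[{"delta_pos":[0,0,0],"turn":[0,0,0],"claw":0.065},{"delta_pos":[0,0,0],"turn":[0,0,0],"claw":0.065},{"delta_pos":[0,0,0],"turn":[0,0,0],"claw":0.065},{"delta_pos":[0,0,0],"turn":[0,0,0],"claw":0.065},{"delta_pos":[0,0,0],"turn":[0,0,0],"claw":0.065}]'

```text
clock: 20.75
ee_pos: [0.5411, 0.3118, 0.3132]
eef_rot: [[0.554, 0.833, -0.0], [0.833, -0.554, 0.001], [0.001, -0.001, -1.0]]
force: [-0.4, 0.0, -0.6]
finger_gap: 0.065
```

Run:
```python
from h import *
st();d=take('wrist','w9')
```

```text
t 20.75 p [0.5411 0.3118 0.3132] z [-0.0003  0.001  -1.    ] y [ 0.8325 -0.554  -0.0008] F [-0.4  0.  -0.6] gap 0.06504920351280506 q [-0.7   0.36  0.19  1.22 -0.07  1.56 -1.11]
```

View pics/w9.png

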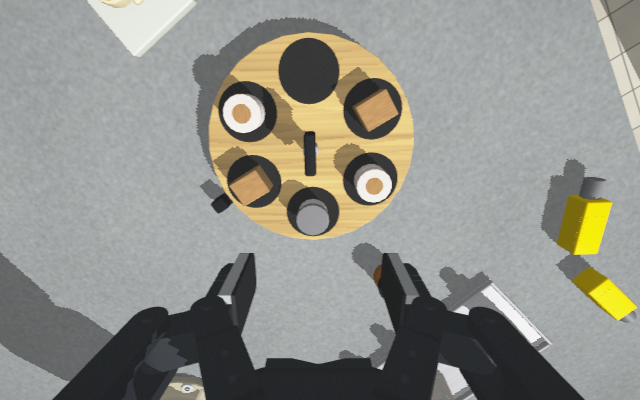

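Carousel seen from above: bar grip at (310,153), upright in the image so already aligned with the jaws. The empty pad is at (309,70), the tab at (221,203) and the disc centre near (311,136).

Run:
```python
from h import *
np.set_printoptions(suppress=True,precision=4)
d=load('w9');im=d['pixels'];h=cv2.cvtColor(im,cv2.COLOR_BGR2HSV)
m=cv2.inRange(h,(8,60,90),(30,255,255));m[245:]=0;m[:,:200]=0;m[:,420:]=0
c=max(cv2.findContours(m,0,1)[0],key=cv2.contourArea);hl=cv2.convexHull(c)[:,0]
P=np.array([ray(d,u,v,.028)[:2] for u,v in hl]);A=np.c_[P,np.ones(len(P))];s=np.linalg.lstsq(A,(P**2).sum(1),rcond=None)[0];C=s[:2]/2
print('axis',C,'r',np.sqrt(s[2]+(C**2).sum()))
k=(h[...,2]<75).astype(np.uint8)*255
for c in cv2.findContours(k[:248],1,1)[0]:
    if 100<cv2.contourArea(c)<6000:
        (x,y),wh,an=cv2.minAreaRect(c);
        if 190<x<420: print((x,y),wh,an,'z.028',ray(d,x,y,.028)[:2],'z.094',ray(d,x,y,.094)[:2])
for p in((310,131),(310,176)):print(ray(d,*p,.094)[:2])
b=ray(d,309,70,.028)[:2]-C;t=ray(d,221,203,.028)[:2]-C
print('bay',np.linalg.norm(b),np.degrees(np.arctan2(b[1],b[0])),'tab',np.linalg.norm(t),np.degrees(np.arctan2(t[1],t[0])))
```

```text
axis [0.5422 0.3322] r 0.14393565280619255
(221.04002380371094, 202.7200164794922) (14.0, 18.0) 53.13010025024414 z.028 [0.3833 0.3374] z.094 [0.4149 0.3442]
(312.5000305175781, 211.0) (48.790367126464844, 48.790367126464844) 45.0 z.028 [0.4902 0.2503] z.094 [0.5053 0.2706]
(254.72079467773438, 179.39028930664062) (53.903709411621094, 46.472469329833984) 46.46879959106445 z.028 [0.4475 0.3381] z.094 [0.4691 0.3449]
(370.0, 178.5) (51.0, 52.0) 90.0 z.028 [0.5886 0.246 ] z.094 [0.5885 0.2669]
(309.5, 153.5) (43.0, 11.0) 90.0 z.028 [0.5355 0.3252] z.094 [0.5436 0.334 ]
(243.25001525878906, 112.24999237060547) (43.133514404296875, 42.42640686035156) 45.0 z.028 [0.4921 0.4218] z.094 [0.5068 0.4156]
(375.7646789550781, 109.44120025634766) (32.756229400634766, 40.9881591796875) 59.036251068115234 z.028 [0.6441 0.3251] z.094 [0.6354 0.3339]
(247.5, 111.5) (59.0, 57.0) 90.0 z.028 [0.4975 0.4194] z.094 [0.5114 0.4136]
(372.0, 108.0) (60.0, 56.0) 90.0 z.028 [0.6408 0.3296] z.094 [0.6326 0.3376]
(308.5, 70.0) (64.0, 59.0) 90.0 z.028 [0.5958 0.4164] z.094 [0.5945 0.4111]
[0.559  0.3556]
[0.5285 0.3106]
bay 0.09978716440254815 57.15367827351295 tab 0.1593220116799823 178.26518531382789
```

Request:
send_rows --series '[{"delta_pos":[0.001,0.007,-0.035],"turn":[0,0,0.003],"claw":0.045},{"delta_pos":[0.001,0.007,-0.035],"turn":[0,0,0.003],"claw":0.045},{"delta_pos":[0,0.007,-0.035],"turn":[0,0,0.003],"claw":0.045},{"delta_pos":[0,0,-0.035],"turn":[0,0,0.003],"claw":0.045},{"delta_pos":[0,0,-0.035],"turn":[0,0,0],"claw":0.045}]'

```text
clock: 21.22
ee_pos: [0.5428, 0.3337, 0.1366]
eef_rot: [[0.543, 0.84, -0.0], [0.84, -0.543, 0.002], [0.001, -0.001, -1.0]]
force: [0.1, -0.1, -0.6]
finger_gap: 0.045
```

Request:
send_rows --series '[{"delta_pos":[0,0,0],"turn":[0,0,0],"claw":0.045},{"delta_pos":[0,0,0],"turn":[0,0,0],"claw":0.045},{"delta_pos":[0,0,0],"turn":[0,0,0],"claw":0.045},{"delta_pos":[0,0,0],"turn":[0,0,0],"claw":0.045},{"delta_pos":[0,0,0],"turn":[0,0,0],"claw":0.045}]'

```text
clock: 21.63
ee_pos: [0.5443, 0.3347, 0.1408]
eef_rot: [[0.543, 0.84, 0.003], [0.84, -0.543, 0.004], [0.005, 0.0, -1.0]]
force: [0.4, 0.3, -0.1]
finger_gap: 0.0445
```

Run:
```python
from h import *
st()
```

```text
t 21.6333 p [0.5443 0.3347 0.1408] z [ 0.0029  0.0038 -1.    ] y [ 0.8396 -0.5433  0.0003] F [ 0.4  0.3 -0.1] gap 0.044486257424790766 q [-0.72  0.46  0.16  1.47 -0.08  1.21 -1.12]
```

Request:
send_rows --squeeze 30 --series '[{"delta_pos":[-0.001,-0.001,-0.025],"turn":[0,0,0],"claw":0.045},{"delta_pos":[0,0,-0.025],"turn":[0,0,0],"claw":0.045},{"delta_pos":[0,0,-0.025],"turn":[0,0,0],"claw":0.045},{"delta_pos":[0,0,0],"turn":[0,0,0],"claw":0.045},{"delta_pos":[0,0,0],"turn":[0,0,0],"claw":0.03}]'

```text
clock: 22.05
ee_pos: [0.5415, 0.3329, 0.0631]
eef_rot: [[0.543, 0.84, -0.002], [0.84, -0.543, 0.001], [-0.001, -0.002, -1.0]]
force: [0.1, -0.8, 0.3]
finger_gap: 0.0342
```

Request:
send_rows --series '[{"delta_pos":[0,0,0],"turn":[0,0,0],"claw":0.005},{"delta_pos":[0,0,0],"turn":[0,0,0],"claw":0.005},{"delta_pos":[0,0,0],"turn":[0,0,0],"claw":0.005},{"delta_pos":[0,0,0],"turn":[0,0,0],"claw":0.005},{"delta_pos":[0,0,0],"turn":[0,0,0],"claw":0.005}]'

```text
clock: 22.47
ee_pos: [0.5431, 0.334, 0.0656]
eef_rot: [[0.543, 0.84, 0.002], [0.84, -0.543, 0.004], [0.004, 0.0, -1.0]]
force: [-1.2, -0.7, 7.3]
finger_gap: 0.0138
```

Run:
```python
from h import *
st()
```

```text
t 22.4667 p [0.5431 0.334  0.0656] z [ 0.0024  0.0037 -1.    ] y [ 0.8398 -0.5429  0.    ] F [-1.2 -0.7  7.3] gap 0.013824566270005893 q [-0.71  0.53  0.15  1.55 -0.09  1.07 -1.11]
```

Gripped on the 14 mm bar. Turn it 120° anticlockwise; the first 75° now.

Request:
send_rows --squeeze 50 --series '[{"delta_pos":[0,0,0],"turn":[0,0,0.05],"claw":0.005},{"delta_pos":[0,0,0],"turn":[0,0,0.1],"claw":0.005},{"delta_pos":[0,0,0],"turn":[0,0,0.1],"claw":0.005},{"delta_pos":[0,0,0],"turn":[0,0,0.1],"claw":0.005},{"delta_pos":[0,0,0],"turn":[0,0,0.1],"claw":0.005}]'

```text
clock: 22.88
ee_pos: [0.5422, 0.3343, 0.0656]
eef_rot: [[0.119, 0.993, 0.0], [0.993, -0.119, 0.003], [0.003, 0.0, -1.0]]
force: [-6.0, -0.9, 9.8]
finger_gap: 0.0135
```

Request:
send_rows --series '[{"delta_pos":[0,0,0],"turn":[0,0,0.1],"claw":0.005},{"delta_pos":[0,0,0],"turn":[0,0,0.1],"claw":0.005},{"delta_pos":[0,0,0],"turn":[0,0,0.1],"claw":0.005},{"delta_pos":[0,0,0],"turn":[0,0,0.1],"claw":0.005},{"delta_pos":[0,0,0],"turn":[0,0,0.1],"claw":0.005}]'

```text
clock: 23.3
ee_pos: [0.541, 0.3342, 0.0656]
eef_rot: [[-0.373, 0.928, -0.002], [0.928, 0.373, 0.001], [0.002, -0.001, -1.0]]
force: [-11.2, -3.0, 13.8]
finger_gap: 0.0131
```

Request:
send_rows --series '[{"delta_pos":[0,0,0],"turn":[0,0,0.1],"claw":0.005},{"delta_pos":[0,0,0],"turn":[0,0,0.1],"claw":0.005},{"delta_pos":[0,0,0],"turn":[0,0,0.1],"claw":0.005},{"delta_pos":[0,0,0],"turn":[0,0,0.05],"claw":0.005},{"delta_pos":[0,0,0],"turn":[0,0,0],"claw":0.005}]'

```text
clock: 23.72
ee_pos: [0.5403, 0.3337, 0.0656]
eef_rot: [[-0.667, 0.745, -0.003], [0.745, 0.667, 0.0], [0.002, -0.002, -1.0]]
force: [-14.2, -5.0, 15.8]
finger_gap: 0.0129
```

Run:
```python
from h import *
s=st();print(np.degrees(np.arctan2(s['eef_rot'][1,0],s['eef_rot'][0,0])),s['moment'])
```

```text
t 23.7167 p [0.5403 0.3337 0.0656] z [-0.0028  0.0001 -1.    ] y [ 0.7449  0.6671 -0.002 ] F [-14.2  -5.   15.8] gap 0.012891939094257893 q [-0.52  0.53 -0.11  1.54  0.06  1.08  0.08]
131.84573149414916 [-0.7936  2.7991 -0.465 ]
```

Request:
send_rows --series '[{"delta_pos":[-0.001,0,0.0005],"turn":[0,0,0.1],"claw":0.005},{"delta_pos":[-0.001,-0.0005,0.0005],"turn":[0,0,0.1],"claw":0.005},{"delta_pos":[-0.001,-0.0005,0.0005],"turn":[0,0,0.1],"claw":0.005},{"delta_pos":[0,0,0],"turn":[0,0,0.1],"claw":0.005},{"delta_pos":[0,0,0],"turn":[0,0,0.1],"claw":0.005}]'

```text
clock: 24.13
ee_pos: [0.5397, 0.3328, 0.0657]
eef_rot: [[-0.943, 0.334, 0.001], [0.334, 0.943, 0.0], [-0.001, 0.001, -1.0]]
force: [1.3, 0.9, -1.4]
finger_gap: 0.013
```

Request:
send_rows --series '[{"delta_pos":[0,0,0],"turn":[0,0,0.1],"claw":0.005},{"delta_pos":[0,0,0],"turn":[0,0,0.1],"claw":0.005},{"delta_pos":[0,0,0],"turn":[0,0,0.1],"claw":0.005},{"delta_pos":[0,0,0],"turn":[0,0,0],"claw":0.005},{"delta_pos":[0,0,0],"turn":[0,0,0],"claw":0.005}]'

```text
clock: 24.55
ee_pos: [0.5396, 0.3321, 0.0656]
eef_rot: [[-0.999, 0.048, 0.001], [0.048, 0.999, -0.001], [-0.001, -0.0, -1.0]]
force: [-0.5, -0.5, 5.0]
finger_gap: 0.0134
```

Run:
```python
from h import *
s=st();print(np.degrees(np.arctan2(s['eef_rot'][1,0],s['eef_rot'][0,0])),s['moment'])
```

```text
t 24.55 p [0.5396 0.3321 0.0656] z [ 0.0011 -0.0005 -1.    ] y [ 0.0485  0.9988 -0.0005] F [-0.5 -0.5  5. ] gap 0.01340295145974808 q [-0.4   0.54 -0.27  1.54  0.16  1.08  0.81]
177.22202292607065 [-0.092   0.419  -0.1339]
```

Request:
send_rows --series '[{"delta_pos":[0,0,0],"turn":[0,0,0],"claw":0.03},{"delta_pos":[0,0,0],"turn":[0,0,0],"claw":0.045},{"delta_pos":[0,0,0],"turn":[0,0,0],"claw":0.045},{"delta_pos":[0,0,0.02],"turn":[0,0,0],"claw":0.045},{"delta_pos":[0,0,0.04],"turn":[0,0,0],"claw":0.045}]'

```text
clock: 24.97
ee_pos: [0.5358, 0.3299, 0.1192]
eef_rot: [[-0.999, 0.046, -0.009], [0.046, 0.999, -0.007], [0.009, -0.008, -1.0]]
force: [0.5, -0.6, 0.4]
finger_gap: 0.0447
```

Request:
send_rows --series '[{"delta_pos":[0,0,0.04],"turn":[0,0,0],"claw":0.045},{"delta_pos":[0,0,0.04],"turn":[0,0,0],"claw":0.045},{"delta_pos":[0,0,0.04],"turn":[0,0,0],"claw":0.045},{"delta_pos":[0,0,0.04],"turn":[0,0,0],"claw":0.065},{"delta_pos":[0,0,0],"turn":[0,0,0],"claw":0.075}]'

```text
clock: 25.38
ee_pos: [0.5409, 0.334, 0.2943]
eef_rot: [[-0.999, 0.046, 0.011], [0.046, 0.999, 0.006], [-0.011, 0.007, -1.0]]
force: [0.9, 0.3, 1.1]
finger_gap: 0.068
```

Request:
send_rows --series '[{"delta_pos":[0,0,0],"turn":[0,0,0],"claw":0.075},{"delta_pos":[0,0,0],"turn":[0,0,0],"claw":0.075},{"delta_pos":[0,0,0],"turn":[0,0,0],"claw":0.075},{"delta_pos":[0,0,0],"turn":[0,0,0],"claw":0.075},{"delta_pos":[0,0,0],"turn":[0,0,0],"claw":0.075}]'

```text
clock: 25.8
ee_pos: [0.5384, 0.3317, 0.2828]
eef_rot: [[-0.999, 0.045, -0.003], [0.045, 0.999, -0.003], [0.002, -0.003, -1.0]]
force: [0.1, 0.5, -0.1]
finger_gap: 0.0752
```

Run:
```python
from h import *
st();d=take('wrist','w10');im=d['pixels'];h=cv2.cvtColor(im,cv2.COLOR_BGR2HSV)
k=(h[...,2]<75).astype(np.uint8)*255
for c in cv2.findContours(k[:248],1,1)[0]:
    if 80<cv2.contourArea(c)<6000:
        (x,y),wh,an=cv2.minAreaRect(c);print((round(x),round(y)),np.round(wh),round(an),'z.028',ray(d,x,y,.028)[:2],'z.094',ray(d,x,y,.094)[:2])
for n in('scene','side'):
    d=take(n,n+'10');im=d['pixels'];h=cv2.cvtColor(im,cv2.COLOR_BGR2HSV);m=cv2.inRange(h,(5,170,60),(16,255,255))
    for c in cv2.findContours(m,0,1)[0]:
        if cv2.contourArea(c)>15: x,y,w,hh=cv2.boundingRect(c);print(n,x,y,w,hh,ray(d,x+w/2,y+hh/2,.02))
```

```text
t 25.8 p [0.5384 0.3317 0.2828] z [-0.0026 -0.0029 -1.    ] y [ 0.0449  0.999  -0.003 ] F [ 0.1  0.5 -0.1] gap 0.0751658124367176 q [-0.41  0.41 -0.29  1.24  0.11  1.52  0.85]
(320, 228) [39. 53.] 90 z.028 [0.6316 0.3291] z.094 [0.6023 0.3303]
(379, 198) [48. 57.] 61 z.028 [0.5909 0.4138] z.094 [0.5684 0.4009]
(259, 198) [56. 48.] 42 z.028 [0.5841 0.2477] z.094 [0.5627 0.2624]
(111, 188) [34. 27.] 68 z.028 [0.5607 0.045 ] z.094 [0.5432 0.0934]
(319, 175) [46. 10.] 90 z.028 [0.5543 0.3318] z.094 [0.5379 0.3325]
(249, 130) [46. 43.] 0 z.028 [0.4915 0.2441] z.094 [0.4855 0.2594]
(389, 130) [36. 43.] 61 z.028 [0.4982 0.4244] z.094 [0.4911 0.4097]
(385, 128) [62. 60.] 90 z.028 [0.4961 0.4192] z.094 [0.4893 0.4054]
(253, 128) [61. 60.] 90 z.028 [0.488  0.2497] z.094 [0.4826 0.2641]
(319, 86) [67. 62.] 90 z.028 [0.4424 0.3366] z.094 [0.4446 0.3366]
(316, 32) [29. 16.] 90 z.028 [0.3822 0.3357] z.094 [0.3944 0.3358]
scene 326 197 10 6 [0.5816 0.0307 0.02  ]
scene 498 79 52 43 [0.4565 1.1425 0.02  ]
side 315 214 14 6 [0.5458 0.0748 0.02  ]
```

View pics/w10.png

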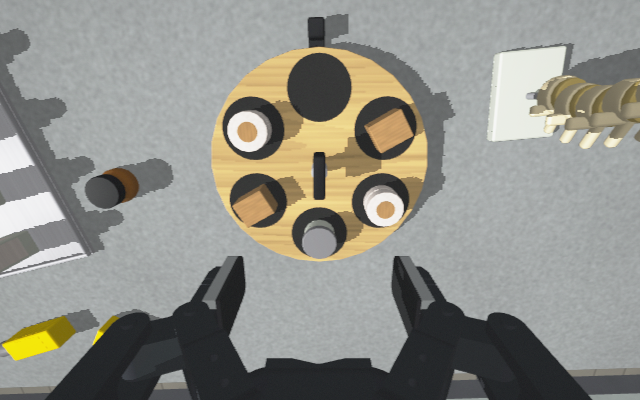

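The empty bay at (319,86) is in line with the index tab at (316,32). The jar looks displaced, with its lid now at (103,190), so I'll go over it and measure again.

Request:
send_rows --series '[{"delta_pos":[0.004,-0.04,0],"turn":[0,0,0],"claw":0.075},{"delta_pos":[0.004,-0.04,0],"turn":[0,0,0],"claw":0.075},{"delta_pos":[0.004,-0.04,0],"turn":[0,0,0],"claw":0.075},{"delta_pos":[0.004,-0.04,0],"turn":[0,0,0],"claw":0.075},{"delta_pos":[0.004,-0.04,0],"turn":[0,0,0],"claw":0.075}]'

```text
clock: 26.37
ee_pos: [0.5586, 0.1301, 0.2843]
eef_rot: [[-0.999, 0.045, -0.0], [0.045, 0.999, -0.001], [0.0, -0.001, -1.0]]
force: [1.1, 0.1, -0.1]
finger_gap: 0.0751
```

Request:
send_rows --series '[{"delta_pos":[0,-0.04,-0.02],"turn":[0,0,0],"claw":0.08},{"delta_pos":[0,-0.03,-0.02],"turn":[0,0,0],"claw":0.08},{"delta_pos":[0,0,0],"turn":[0,0,0],"claw":0.08},{"delta_pos":[0,0,0],"turn":[0,0,0],"claw":0.08},{"delta_pos":[0,0,0],"turn":[0,0,0],"claw":0.08}]'

```text
clock: 26.78
ee_pos: [0.5587, 0.0654, 0.2458]
eef_rot: [[-0.999, 0.045, -0.001], [0.045, 0.999, -0.001], [0.001, -0.001, -1.0]]
force: [-0.2, 0.4, -0.0]
finger_gap: 0.0797
```

Run:
```python
from h import *
st();d=take('wrist','w11');im=d['pixels'];h=cv2.cvtColor(im,cv2.COLOR_BGR2HSV)
k=(h[...,2]<75).astype(np.uint8)*255
for c in cv2.findContours(k[:248],1,1)[0]:
    if 200<cv2.contourArea(c)<9000:
        (x,y),r=cv2.minEnclosingCircle(c);(x2,y2),wh,a=cv2.minAreaRect(c);print((x,y),r,wh,(x2,y2),'z.046',ray(d,x2,y2,.046)[:2])
```

```text
t 26.7833 p [0.5587 0.0654 0.2458] z [-0.0006 -0.0008 -1.    ] y [ 0.0446  0.999  -0.0008] F [-0.2  0.4 -0. ] gap 0.07971104195962914 q [-0.03  0.25 -0.17  1.52  0.04  1.38  1.32]
(108.0, 206.0) 14.4223051071167 (15.263375282287598, 26.410781860351562) (107.3970718383789, 204.66177368164062) z.046 [ 0.5869 -0.1899]
(524.5, 221.5) 32.931846618652344 (45.53595733642578, 64.9234848022461) (521.410888671875, 218.57798767089844) z.046 [0.6269 0.3113]
(300.00616455078125, 173.6851806640625) 19.341100692749023 (38.0, 36.0) (300.0, 174.0) z.046 [0.5592 0.0445]
(464.0185241699219, 183.82098388671875) 33.722381591796875 (48.899078369140625, 66.78898620605469) (461.778076171875, 181.6024627685547) z.046 [0.5766 0.2334]
(64.9565200805664, 121.08695983886719) 16.305896759033203 (25.910192489624023, 26.82369041442871) (67.38621520996094, 121.13449096679688) z.046 [ 0.4884 -0.2075]
(610.0, 139.0) 79.47966003417969 (77.75614166259766, 158.00271606445312) (602.7901611328125, 137.2603302001953) z.046 [0.532 0.385]
(478.0, 101.5) 38.8105354309082 (59.391239166259766, 75.5595703125) (474.112060546875, 100.32987976074219) z.046 [0.4862 0.2367]
(563.0, 52.5) 44.0029411315918 (67.17514038085938, 86.97413635253906) (564.0000610351562, 53.499969482421875) z.046 [0.4444 0.3231]
(13.0, 19.0) 20.61562728881836 (34.0, 29.0) (14.5, 20.0) z.046 [ 0.3897 -0.2296]
```

View pics/w11.png

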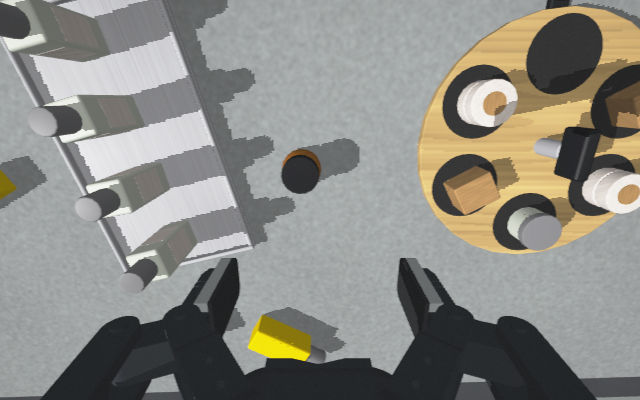

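The jar stands upright at (300,174), which gives (0.559, 0.0445), about 4 cm from where it started. Descend on it.

Request:
send_rows --series '[{"delta_pos":[0,-0.007,-0.03],"turn":[0,0,0],"claw":0.08},{"delta_pos":[0,-0.007,-0.03],"turn":[0,0,0],"claw":0.08},{"delta_pos":[0,-0.007,-0.03],"turn":[0,0,0],"claw":0.08},{"delta_pos":[0,0,-0.03],"turn":[0,0,0],"claw":0.08},{"delta_pos":[0,0,-0.03],"turn":[0,0,0],"claw":0.08}]'

```text
clock: 27.25
ee_pos: [0.5594, 0.0454, 0.0952]
eef_rot: [[-0.999, 0.043, 0.001], [0.043, 0.999, -0.001], [-0.001, -0.001, -1.0]]
force: [0.3, 0.4, -1.1]
finger_gap: 0.0799
```

Request:
send_rows --series '[{"delta_pos":[0,0,0],"turn":[0,0,0],"claw":0.08},{"delta_pos":[0,0,0],"turn":[0,0,0],"claw":0.08},{"delta_pos":[0,0,0],"turn":[0,0,0],"claw":0.08},{"delta_pos":[0,0,0],"turn":[0,0,0],"claw":0.08},{"delta_pos":[0,0,0],"turn":[0,0,0],"claw":0.08}]'

```text
clock: 27.67
ee_pos: [0.5603, 0.0444, 0.098]
eef_rot: [[-0.999, 0.044, 0.003], [0.044, 0.999, -0.001], [-0.003, -0.001, -1.0]]
force: [-0.4, 0.4, -0.2]
finger_gap: 0.08
```

Run:
```python
from h import *
st();d=take('wrist','w12');im=d['pixels'];h=cv2.cvtColor(im,cv2.COLOR_BGR2HSV)
k=(h[...,2]<60).astype(np.uint8)*255;k[:,:220]=0;k[:,420:]=0
for c in cv2.findContours(k[:300],1,1)[0]:
    if 400<cv2.contourArea(c)<9000:
        (x2,y2),wh,a=cv2.minAreaRect(c);print(wh,(x2,y2),'z.046',ray(d,x2,y2,.046)[:2])
```

```text
t 27.6667 p [0.5603 0.0444 0.098 ] z [ 0.0034 -0.001  -1.    ] y [ 0.0442  0.999  -0.0008] F [-0.4  0.4 -0.2] gap 0.07997087852862692 q [-0.01  0.36 -0.16  1.72  0.06  1.07  1.34]
(41.0, 21.0) (408.5, 278.5) z.046 [0.6084 0.1102]
(41.0, 19.0) (229.5, 278.5) z.046 [ 0.6026 -0.0235]
(60.20626449584961, 62.650733947753906) (317.5860900878906, 219.05328369140625) z.046 [0.5574 0.0445]
```

Aligned to within 3 mm. Descend and grip.

Request:
send_rows --squeeze 35 --series '[{"delta_pos":[-0.002,0,-0.03],"turn":[0,0,0],"claw":0.08},{"delta_pos":[0,0,-0.03],"turn":[0,0,0],"claw":0.08},{"delta_pos":[0,0,-0.025],"turn":[0,0,0],"claw":0.08},{"delta_pos":[0,0,0],"turn":[0,0,0],"claw":0.08},{"delta_pos":[0,0,0],"turn":[0,0,0],"claw":0.06}]'

```text
clock: 28.13
ee_pos: [0.5563, 0.0438, 0.0106]
eef_rot: [[-0.999, 0.045, -0.002], [0.045, 0.999, -0.002], [0.002, -0.002, -1.0]]
force: [-0.3, -0.5, 0.9]
finger_gap: 0.0694
```

Request:
send_rows --series '[{"delta_pos":[0,0,0],"turn":[0,0,0],"claw":0.035},{"delta_pos":[0,0,0],"turn":[0,0,0],"claw":0.035},{"delta_pos":[0,0,0],"turn":[0,0,0],"claw":0.035},{"delta_pos":[0,0,0],"turn":[0,0,0],"claw":0.035},{"delta_pos":[0,0,0],"turn":[0,0,0],"claw":0.035}]'

```text
clock: 28.55
ee_pos: [0.5586, 0.0439, 0.0134]
eef_rot: [[-0.999, 0.045, 0.004], [0.045, 0.999, -0.001], [-0.004, -0.001, -1.0]]
force: [-1.6, -0.5, 6.1]
finger_gap: 0.0451
```

Run:
```python
from h import *
st()
```

```text
t 28.55 p [0.5586 0.0439 0.0134] z [ 0.0037 -0.0012 -1.    ] y [ 0.0449  0.999  -0.0011] F [-1.6 -0.5  6.1] gap 0.0451352774353165 q [-0.02  0.46 -0.15  1.79  0.09  0.9   1.32]
```

Request:
send_rows --series '[{"delta_pos":[0,0,0.015],"turn":[0,0,0],"claw":0.035},{"delta_pos":[0,0,0.035],"turn":[0,0,0],"claw":0.035},{"delta_pos":[0,0,0.04],"turn":[0,0,0],"claw":0.035},{"delta_pos":[0,0,0.04],"turn":[0,0,0],"claw":0.035},{"delta_pos":[0,0,0.03],"turn":[0,0,0],"claw":0.035}]'

```text
clock: 28.97
ee_pos: [0.5579, 0.044, 0.1761]
eef_rot: [[-0.999, 0.045, 0.005], [0.045, 0.999, -0.001], [-0.005, -0.001, -1.0]]
force: [0.7, 0.3, -1.8]
finger_gap: 0.0454
```

Request:
send_rows --series '[{"delta_pos":[-0.011,0.029,0],"turn":[0,0,0],"claw":0.035},{"delta_pos":[-0.0115,0.029,0],"turn":[0,0,0],"claw":0.035},{"delta_pos":[-0.0115,0.029,0],"turn":[0,0,0],"claw":0.035},{"delta_pos":[-0.0115,0.029,0],"turn":[0,0,0],"claw":0.035},{"delta_pos":[-0.0115,0.029,0],"turn":[0,0,0],"claw":0.035}]'

```text
clock: 29.38
ee_pos: [0.4995, 0.1901, 0.1726]
eef_rot: [[-0.999, 0.045, 0.002], [0.045, 0.999, -0.001], [-0.002, -0.001, -1.0]]
force: [0.9, 0.0, -1.4]
finger_gap: 0.0449
```

Request:
send_rows --series '[{"delta_pos":[-0.0115,0.029,0],"turn":[0,0,0],"claw":0.035},{"delta_pos":[-0.0115,0.029,0],"turn":[0,0,0],"claw":0.035},{"delta_pos":[-0.0115,0.029,0],"turn":[0,0,0],"claw":0.035},{"delta_pos":[-0.0115,0.029,0],"turn":[0,0,0],"claw":0.035},{"delta_pos":[-0.0115,0.029,0],"turn":[0,0,0],"claw":0.035}]'

```text
clock: 29.8
ee_pos: [0.4419, 0.3353, 0.1725]
eef_rot: [[-0.999, 0.045, 0.002], [0.045, 0.999, -0.0], [-0.002, -0.0, -1.0]]
force: [0.7, 0.6, -1.6]
finger_gap: 0.0454
```

Request:
send_rows --series '[{"delta_pos":[0,0,-0.02],"turn":[0,0,0],"claw":0.035},{"delta_pos":[0,0,-0.02],"turn":[0,0,0],"claw":0.035},{"delta_pos":[0,0,0],"turn":[0,0,0],"claw":0.035},{"delta_pos":[0,0,0],"turn":[0,0,0],"claw":0.035},{"delta_pos":[0,0,0],"turn":[0,0,0],"claw":0.035}]'

```text
clock: 30.22
ee_pos: [0.4431, 0.3338, 0.1324]
eef_rot: [[-0.999, 0.046, 0.001], [0.046, 0.999, -0.0], [-0.001, -0.0, -1.0]]
force: [0.6, -0.3, -0.3]
finger_gap: 0.045
```

Run:
```python
from h import *
st();take('wrist','w13')
```

```text
t 30.2167 p [0.4431 0.3338 0.1324] z [ 0.0013 -0.0005 -1.    ] y [ 0.0456  0.999  -0.0004] F [ 0.6 -0.3 -0.3] gap 0.04502680135377134 q [-0.42  0.32 -0.35  1.69  0.12  1.14  0.73]
```

View pics/w13.png

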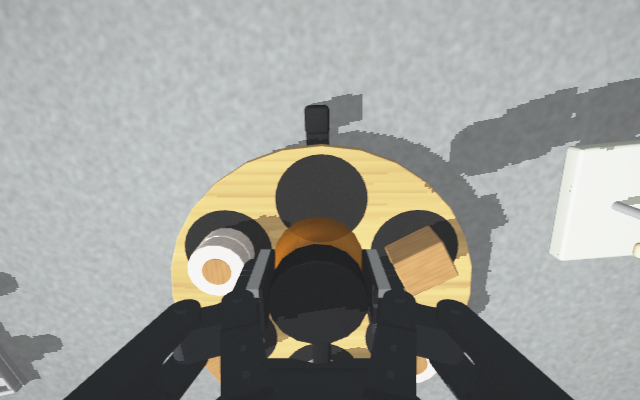

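The jar hangs straight at (318,290), with the pad at (321,196) and the tab at (317,120). Lower it.

Request:
send_rows --series '[{"delta_pos":[0,0.001,-0.02],"turn":[0,0,0],"claw":0.035},{"delta_pos":[0,0.001,-0.02],"turn":[0,0,0],"claw":0.035},{"delta_pos":[0,0,-0.02],"turn":[0,0,0],"claw":0.035},{"delta_pos":[0,0,-0.02],"turn":[0,0,0],"claw":0.035},{"delta_pos":[0,0,0],"turn":[0,0,0],"claw":0.035}]'

```text
clock: 30.68
ee_pos: [0.4413, 0.3341, 0.0483]
eef_rot: [[-0.999, 0.046, -0.004], [0.046, 0.999, -0.004], [0.004, -0.004, -1.0]]
force: [-0.7, -0.8, -1.6]
finger_gap: 0.0455
```

Request:
send_rows --series '[{"delta_pos":[0,0,-0.002],"turn":[0,0,0],"claw":0.035},{"delta_pos":[0,0,-0.002],"turn":[0,0,0],"claw":0.035},{"delta_pos":[0,0,-0.002],"turn":[0,0,0],"claw":0.035},{"delta_pos":[0,0,0],"turn":[0,0,0],"claw":0.035},{"delta_pos":[0,0,0],"turn":[0,0,0],"claw":0.035}]'

```text
clock: 31.1
ee_pos: [0.4427, 0.3361, 0.0455]
eef_rot: [[-0.999, 0.045, 0.001], [0.045, 0.999, -0.001], [-0.001, -0.001, -1.0]]
force: [-0.9, 0.3, -2.2]
finger_gap: 0.0453
```

Run:
```python
from h import *
st();print(ray(load('w13'),321,199,.028))
```

```text
t 31.1 p [0.4427 0.3361 0.0455] z [ 0.0006 -0.0007 -1.    ] y [ 0.0449  0.999  -0.0007] F [-0.9  0.3 -2.2] gap 0.04533998049089092 q [-0.44  0.43 -0.33  1.77  0.16  0.97  0.69]
[0.4434 0.3366 0.028 ]
```

Request:
send_rows --series '[{"delta_pos":[0,0,-0.0015],"turn":[0,0,0],"claw":0.035},{"delta_pos":[0,0,-0.0015],"turn":[0,0,0],"claw":0.035},{"delta_pos":[0,0,0],"turn":[0,0,0],"claw":0.035},{"delta_pos":[0,0,0],"turn":[0,0,0],"claw":0.035},{"delta_pos":[0,0,0],"turn":[0,0,0],"claw":0.035}]'

```text
clock: 31.52
ee_pos: [0.4422, 0.3358, 0.0416]
eef_rot: [[-0.999, 0.045, -0.001], [0.045, 0.999, -0.002], [0.001, -0.002, -1.0]]
force: [0.5, -1.1, -1.4]
finger_gap: 0.0451
```

Run:
```python
from h import *
st()
```

```text
t 31.5167 p [0.4422 0.3358 0.0416] z [-0.0006 -0.0015 -1.    ] y [ 0.0447  0.999  -0.0016] F [ 0.5 -1.1 -1.4] gap 0.045077402879170676 q [-0.44  0.43 -0.33  1.77  0.17  0.97  0.69]
```

Request:
send_rows --series '[{"delta_pos":[0,0,-0.001],"turn":[0,0,0],"claw":0.035},{"delta_pos":[0,0,-0.001],"turn":[0,0,0],"claw":0.035},{"delta_pos":[0,0,0],"turn":[0,0,0],"claw":0.035},{"delta_pos":[0,0,0],"turn":[0,0,0],"claw":0.035},{"delta_pos":[0,0,0],"turn":[0,0,0],"claw":0.035}]'

```text
clock: 31.93
ee_pos: [0.4424, 0.337, 0.0413]
eef_rot: [[-0.999, 0.044, 0.001], [0.044, 0.999, 0.0], [-0.001, 0.0, -1.0]]
force: [-4.1, -0.1, 11.7]
finger_gap: 0.0452
```

Run:
```python
from h import *
st()
```

```text
t 31.9333 p [0.4424 0.337  0.0413] z [ 0.0009  0.0002 -1.    ] y [0.0442 0.999  0.0002] F [-4.1 -0.1 11.7] gap 0.04519171837810878 q [-0.44  0.43 -0.33  1.77  0.17  0.96  0.69]
```

Request:
send_rows --series '[{"delta_pos":[0,0,0.001],"turn":[0,0,0],"claw":0.05},{"delta_pos":[0,0,0],"turn":[0,0,0],"claw":0.06},{"delta_pos":[0,0,0],"turn":[0,0,0],"claw":0.06},{"delta_pos":[0,0,0.01],"turn":[0,0,0],"claw":0.06},{"delta_pos":[0,0,0.03],"turn":[0,0,0],"claw":0.06}]'

```text
clock: 32.35
ee_pos: [0.4399, 0.3336, 0.0773]
eef_rot: [[-0.999, 0.045, -0.007], [0.045, 0.999, -0.006], [0.007, -0.007, -1.0]]
force: [0.5, -0.2, 0.4]
finger_gap: 0.0601
```

Request:
send_rows --series '[{"delta_pos":[0,0,0.04],"turn":[0,0,0],"claw":0.06},{"delta_pos":[0,0,0.04],"turn":[0,0,0],"claw":0.06},{"delta_pos":[0,0,0.04],"turn":[0,0,0],"claw":0.06},{"delta_pos":[0.02,-0.03,0.04],"turn":[0,0,0],"claw":0.06},{"delta_pos":[0.02,-0.03,0.02],"turn":[0,0,0],"claw":0.06}]'

```text
clock: 32.77
ee_pos: [0.4767, 0.2861, 0.2569]
eef_rot: [[-0.999, 0.037, 0.004], [0.037, 0.999, 0.003], [-0.004, 0.003, -1.0]]
force: [2.2, 0.8, -0.5]
finger_gap: 0.06
```

Request:
send_rows --series '[{"delta_pos":[0.02,-0.03,0.02],"turn":[0,0,0],"claw":0.06},{"delta_pos":[0.02,-0.03,0.02],"turn":[0,0,0],"claw":0.06},{"delta_pos":[0.02,-0.03,0],"turn":[0,0,0],"claw":0.06},{"delta_pos":[0,0,0],"turn":[0,0,0],"claw":0.06},{"delta_pos":[0,0,0],"turn":[0,0,0],"claw":0.06}]'

```text
clock: 33.18
ee_pos: [0.539, 0.1896, 0.292]
eef_rot: [[-0.999, 0.05, -0.0], [0.05, 0.999, -0.002], [-0.0, -0.002, -1.0]]
force: [-0.5, 1.1, -0.6]
finger_gap: 0.0601
```

Request:
send_rows --series '[{"delta_pos":[0,0,0],"turn":[0,0,0],"claw":0.06},{"delta_pos":[0,0,0],"turn":[0,0,0],"claw":0.06},{"delta_pos":[0,0,0],"turn":[0,0,0],"claw":0.06},{"delta_pos":[0,0,0],"turn":[0,0,0],"claw":0.06},{"delta_pos":[0,0,0],"turn":[0,0,0],"claw":0.06}]'

```text
clock: 33.6
ee_pos: [0.5373, 0.1934, 0.2916]
eef_rot: [[-0.999, 0.043, -0.001], [0.043, 0.999, -0.001], [0.001, -0.001, -1.0]]
force: [0.5, 0.1, 0.2]
finger_gap: 0.06
```

Run:
```python
from h import *
st();w=take('wrist','w14')['pixels'];s=take('side','s14')['pixels'];c=take('scene','c14')['pixels']
s=cv2.resize(s[150:310,225:410],(460,400));cv2.imwrite('pics/v14.png',np.vstack([np.hstack([cv2.resize(w[:,:][0:300],(340,160)),s[:160]])[:0] if 0 else np.hstack([cv2.resize(w,(340,400)) if 0 else cv2.resize(w[0:300,120:520],(340,400) if 0 else (340,255)).copy() if 0 else cv2.copyMakeBorder(cv2.resize(w,(340,212)),0,188,0,0,0),s])]))
```

```text
t 33.6 p [0.5373 0.1934 0.2916] z [-0.0007 -0.0014 -1.    ] y [ 0.0432  0.9991 -0.0014] F [0.5 0.1 0.2] gap 0.05998921651224768 q [-0.21  0.26 -0.25  1.41  0.06  1.48  1.08]
```

View pics/v14.png

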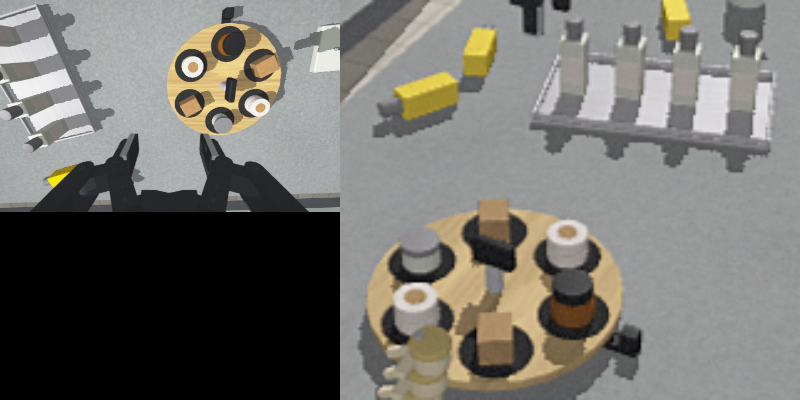

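The last picture shows the jar standing on the bay pad at (573,300), next to the tab at (625,340). All four bottles stand in the tray and the gripper is clear of everything.

```bash
python3 -c "
from h import *
print(job.sign_off())"
```

```text
the job is handed in; nothing more can be done
None
```

The job is done and handed in at about 34 s of robot time. No verdict is reported.

- **Bottles:** I stood the three fallen bottles up in one row with the standing one. The overhead picture shows four evenly spaced caps in a straight line down the tray.
- **Carousel:** I turned it 120° anticlockwise by its top grip. By my measurements, the empty bay now points at the index tab to within about 1°.
- **Jar:** It had been knocked about 4 cm, so I measured it again before grasping it. It now stands upright on the bay pad, about 1 mm off centre by the tool's position when I let go.

**Disagreements between checks:**
- The gripper closed to 45 mm on the jar instead of 50 mm, most likely because it held the lid.
- Position estimates from the different cameras differed by up to about 1 cm, so I placed things by the close wrist view and by contact force.

I never touched the spine model, the pump bottle or the yellow look-alikes. None of my end-of-move force readings came near the limits.

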